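# Put the stamp, staple remover and staples back in their places and close the staple case

### The arm

A 6-joint arm with a two-finger parallel gripper is mounted at the origin on a cart in front of the work surface, level with it; the furniture and walls round the work are solid. World frame = base frame: x ahead of the robot, y to its left, z up, the work surface at z = 0. Lengths are in m, angles in rad, forces in N, time in s.
With the tool pointing down it reaches from about 0.4 to 0.825 m from the base axis. Payload 7 kg.
Tool frame: the origin (TCP) lies between the finger pads; the fingertips stand 19 mm ahead of it and the grasp point (between the pads) is the TCP (robot.tcp_to_tips is the z of the fingertips in the tool frame, in m); z points along the fingers, y is the line along which they close (so a half turn about z gives the same grasp; the last joint's range is limited). The gripper opens to 88 mm and grips with 3 to 60 N. Pads are 19 mm wide; open, the fingers measure 130 mm over their backs; the gripper's body (78 mm by 193 mm) begins 47 mm behind the grasp point.
Start: joints at [1.545, 0.359, 0.012, 0, -1.224, -0.288], TCP at [0.208, 0.642, 0.246] pointing down, gripper open.
Joint ranges: [-3.07, 3.07], [-1.43, 2.12], [-1.02, 1.25], [-3.03, 1.67], [-3.05, -0], [-3.03, 3.03]. Speed limits (rad/s): [2.39, 2.39, 3.01, 3.14, 3.14, 3.14].

### API

Orientations are given as a unit quaternion [w, x, y, z].
In Python, from cell import robot gives the robot as it stands.
- The arm moves only by the tool jog_arm, never from a script. Its argument "series" is a list of rows, each a list of 6 numbers: the shift along the tool's x, y, z as a fraction of full scale, then the turn, a rotation vector about the tool's x, y, z as a fraction of full scale. A call has exactly 10 rows; each row is the pose to reach, as a shift and turn from the pose commanded when the call began, along the tool's axes at that moment, turning the shorter way round; what a row does not reach only later rows make up. Full scale, the value 1, is 0.4 m for a shift and pi rad for a turn. A row lasts 1/12 s, in which the tool goes at most 41.7 mm and 7.16 degrees, less where a joint would pass 70% of its speed; a pose out of reach is approached as far as the arm can. A call with a number of a shift or a turn outside -1 to 1 is refused whole. A call with a gripper value outside its range is refused whole. "fingers" is the opening, from 0 (shut) to 1 (fully open), set as the call begins (left out, the last holds). The fingers move at their own pace and stop on an object; "force" is the grip in N (left out, the last holds). Time passes only in rows, so rows that repeat a pose let the fingers close, or fill a call up. It gives the time, the measured TCP pose, the force, the opening and the grip force at its end, in the units of the state.
- robot.state(): the state, without advancing time (a new reading comes with each control period).
- robot.capture(name): name is "side" or "top"; returns a dict with "pixels" (400x640x3 uint8, red, green, blue), "fx", "fy", "cx", "cy" (pixels), "dist" ([k1, k2, p1, p2, k3] as OpenCV has them; the pictures are not rectified), "R" (3x3) and "t" (3): a world point X has camera coordinates R X + t. Camera axes: x right, y down, z forward; pixel columns grow to the right and rows downward; lengths in m; the calibration is good to about 2 mm. A picture is of the moment at which its call begins. There is no depth.
- robot.job_done(): hands the job in; it is judged then, once.
The state is a dict: "clock": time; "joint_positions": joint angles; "qvel": joint speeds; "effort": joint torques, N m; "eef_pos": TCP position; "orientation": TCP orientation; "contact_force": force on the tool from outside, world axes, zero at the start; "ft_torque": the same for the moment, N m; "finger_gap": opening from 0.0 (shut) to 1.0 (fully open); "finger_force": force on a finger pad.
Only numpy, scipy, OpenCV 4.12 (cv2) and the standard library are available. Lean on these libraries where they do the work, as an engineer would, in place of code of your own. Each camera call takes 0.05 s, during which the arm holds its last target. There are 200 camera calls.

### The job

Stand the wooden rubber stamp upright in the pale wooden rest in the desk tray and lay the green staple remover in the green rest there, each lengthwise and right down inside its pocket. Lay the small box of staples flat in the low blue-rimmed case base, lengthwise, then close the case with the blue lid, its two cut corners over the two cut corners of the base, so that it sits level and fully down. Leave the mug and the glue stick where they stand, and let go of everything.

Things in the scene. Friction and masses are not known exactly. Their poses are not given: they have to be found in the camera images.
- stamp: Brown wooden rubber stamp standing upright, loose, about 50 g: block 20 x 48 mm (x, y), 12 mm high, under a round turned handle about 20 mm across that reaches 65 mm. Origin: centre of its underside, z up, y along the long side of the block. Grip the handle.
- remover: Green jaw staple remover with a short metal jaw at its +y end, lying flat, loose, about 30 g: 20 x 59 x 16 mm (x, y, z). Origin: centre of its underside, y along its length. Grip it across the 20 mm, near the middle.
- staple_box: Small closed cardboard box of staples, beige with dark blue bands, lying flat, loose, about 40 g: 30 x 46 x 16 mm (x, y, z). Origin: centre of its underside, y along its length. Grip it across the 30 mm.
- case_lid: Blue lid of the staple case, loose, 60 g, open below. Outside 61 x 79 mm (x, y), 23 mm high; inside 55 x 73, 20 deep; both corners at the +y end cut at 45 degrees by 13 mm. White grip bar on top, 12 x 36 (x, y), z = 23 to 41 mm. Origin: centre of the lower edge, z up. Goes over the base's rim with 2.5 mm to spare a side, onto its flange; the wrong way round it stays up.
- stamp_rest: Pale wooden rest with a black-floored pocket, for the rubber stamp: outside 42 x 70 mm (x, y), 8 mm high; pocket 30 x 58 mm, its floor 3 mm above the rest's underside. Fixed in one compartment of the black desk tray (280 mm wide, rim 27 mm and divider 20 mm above the worktop), 3 mm above the worktop. Origin: centre of its underside, z up, y along its length.
- remover_rest: Green plastic rest with a black-floored pocket, for the staple remover: outside 42 x 81 mm (x, y), 8 mm high; pocket 30 x 69 mm, its floor 3 mm above the rest's underside. Fixed in one compartment of the black desk tray (280 mm wide, rim 27 mm and divider 20 mm above the worktop), 3 mm above the worktop. Origin: centre of its underside, z up, y along its length.
- case_base: Base of the staple case: grey flange 68 x 86 mm (x, y), 3 high; on it a blue rim, 50 x 68 outside, 44 x 62 inside, up to z = 9 mm, both +y corners cut at 45 degrees by 10 mm. Floor inside the rim at z = 3 mm: the staples lie there, length along y. The lid stands on the flange, its y the same way. Fixed to the worktop; origin: centre of its underside, z up, y along its length.
- mug: Cream mug, 94 mm high, 82 mm across, standing loose behind the work; stays where it is, under a wall cabinet whose underside is 0.55 m above the worktop and whose front is at x = 0.61 m (carry things low to pass it). Origin: centre of its underside.
- glue: Glue stick, white with a grey cap, 26 mm across, 88 mm high, standing loose behind the work; stays where it is. Origin: centre of its underside. (On the right the worktop ends at a solid wall, y = -0.50 m, from x = 0.40 m on.)

How it is judged:
By the outcome, as a careful person would: the job done as asked, in the order asked, and still so for the second after the job is handed in, with the robot touching nothing.
It also fails if it takes over 109 s, if anything falls off the work surface, if the arm or the gripper's body presses on something with over 40 N, if the wrist force passes 120 N, or if a joint passes its speed limit or range.

## Working session

There is one attempt and no reset: what is moved stays moved. The work goes in short steps, Python scripts to look and compute and a tool call to move; the robot and the scene stay as the last step left them, time stands still between calls to the robot, and variables do not carry over. Pictures are saved under pics/ and viewed, at most 14 in all, crops included, and the job is handed in when it is done.

Besides the shell and the picture viewer there is one more tool, called after "Call:" as name(argument=value, ...) on one line, values as JSON. jog_arm: Moves the arm, as the interface text tells. Its arguments: {"type":"object","properties":{"series":{"type":"array"},"fingers":{"type":"number"},"force":{"type":"number"}},"required":["series"]}

```bash
mkdir -p pics; ls; python3 - <<'E'
from cell import robot
import cv2,pickle
s=robot.state();print(s)
for n in("side","top"):
    c=robot.capture(n);pickle.dump(c,open(f"{n}0.pkl","wb"));cv2.imwrite(f"pics/{n}0.png",c["pixels"][:,:,::-1])
    print(n,{k:v for k,v in c.items() if k!="pixels"})
E
```

```text
pics
{'clock': 0.0, 'joint_positions': array([ 1.54511205e+00,  3.59365673e-01,  1.10450512e-02, -3.73036790e-04,
       -1.22410176e+00, -2.88103170e-01]), 'qvel': array([ 4.88456399e-04, -8.92064722e-05, -6.26643620e-04, -1.24934366e-03,
       -6.04882625e-04,  5.97569023e-05]), 'effort': array([-1.92182000e-03, -5.82713342e+01,  2.93054974e+01,  6.99724361e+00,
        6.81298159e-03, -1.70704088e-04]), 'eef_pos': array([0.20821957, 0.64158652, 0.24462625]), 'orientation': array([ 8.28984410e-04,  9.87707138e-01, -1.56313526e-01, -6.74905165e-05]), 'contact_force': array([0.03125816, 0.10432525, 0.08170674]), 'ft_torque': array([ 0.00614586,  0.08568282, -0.02568669]), 'finger_force': 0.0, 'finger_gap': 0.9990726790542699}
side {'fx': 508.1364559843448, 'fy': 508.1364559843448, 'cx': 325.22744781646276, 'cy': 199.9187865436069, 'dist': array([-0.14879629,  0.        ,  0.        ,  0.        ,  0.        ]), 'R': array([[-0.82550485, -0.56430601,  0.01002371],
       [-0.47780701,  0.68929488, -0.54458519],
       [ 0.30040341, -0.45434711, -0.83864563]]), 't': array([0.4414501 , 0.33677169, 0.97534507])}
top {'fx': 470.2490443459038, 'fy': 470.2490443459038, 'cx': 316.1309103847986, 'cy': 203.25026615736562, 'dist': array([-0.0301785,  0.       ,  0.       ,  0.       ,  0.       ]), 'R': array([[ 1.01551306e-02, -9.99948064e-01,  8.61772990e-04],
       [-9.98340718e-01, -1.01876502e-02, -5.66747036e-02],
       [ 5.66805396e-02, -2.84804051e-04, -9.98392325e-01]]), 't': array([-0.04676108,  0.59737861,  1.10297183])}
```

View pics/top0.png

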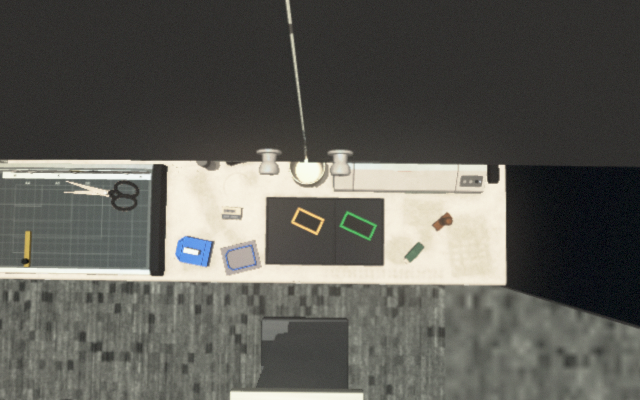

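View pics/side0.png

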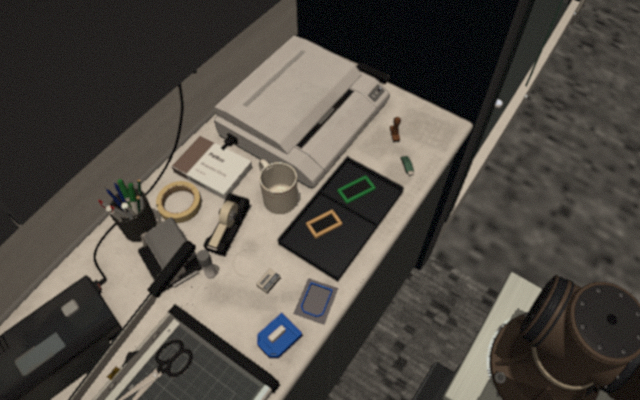

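```bash
python3 - <<'E'
from cell import robot
import cv2,pickle,numpy as np
for n in("side","top"):
    cs=[robot.capture(n) for _ in range(6)]
    c=cs[0];c["pixels"]=np.mean([k["pixels"].astype(float) for k in cs],0);pickle.dump(c,open(f"{n}0.pkl","wb"))
    im=c["pixels"].clip(0,255).astype(np.uint8)[:,:,::-1]
    def sv(f,x0,y0,x1,y1,k): cv2.imwrite(f"pics/{f}.png",cv2.resize(im[y0:y1,x0:x1],None,fx=k,fy=k,interpolation=cv2.INTER_CUBIC))
    if n=="top":
        a=cv2.resize(im[200:280,165:325],None,fx=5,fy=5,interpolation=cv2.INTER_CUBIC)[:290*2]
        b=cv2.resize(im[190:270,325:485],None,fx=5,fy=5,interpolation=cv2.INTER_CUBIC)
        cv2.imwrite("pics/topA.png",a);cv2.imwrite("pics/topB.png",b)
    else: sv("sideA",235,110,435,260,4); sv("sideB",235,230,365,370,4)
E
```

```text
(no output)
```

View pics/topA.png

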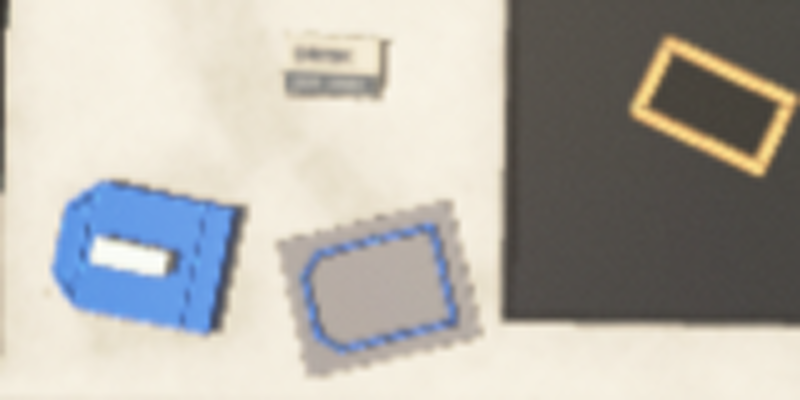

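View pics/topB.png

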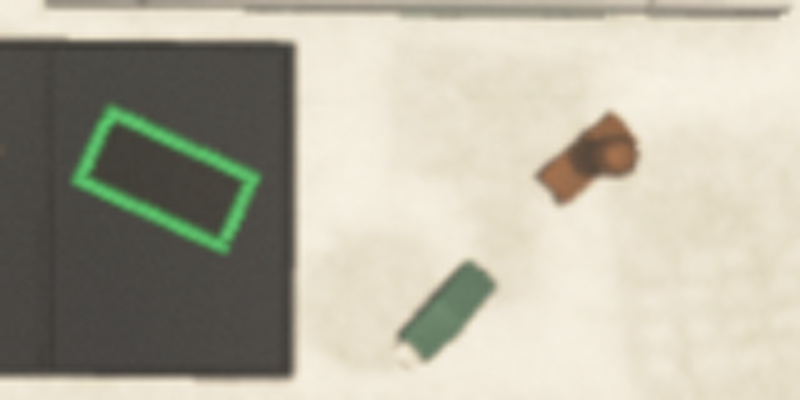

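View pics/sideA.png

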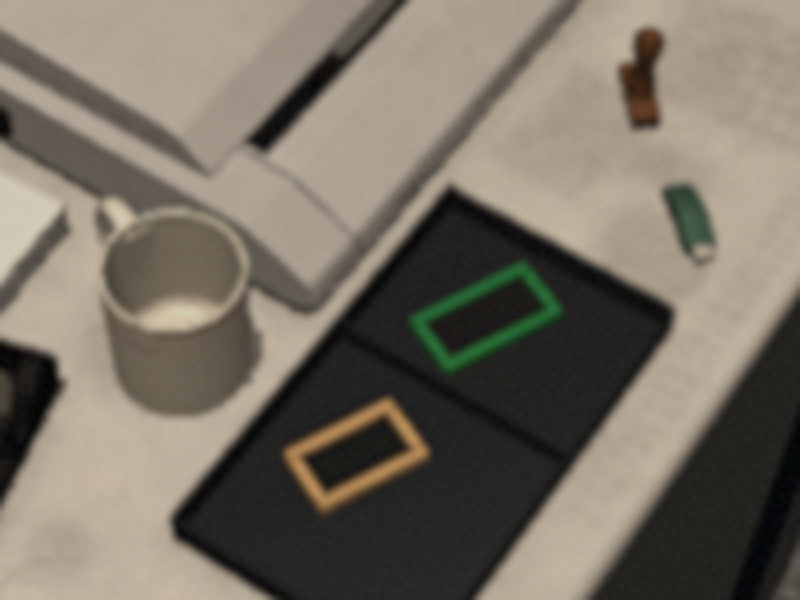

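View pics/sideB.png

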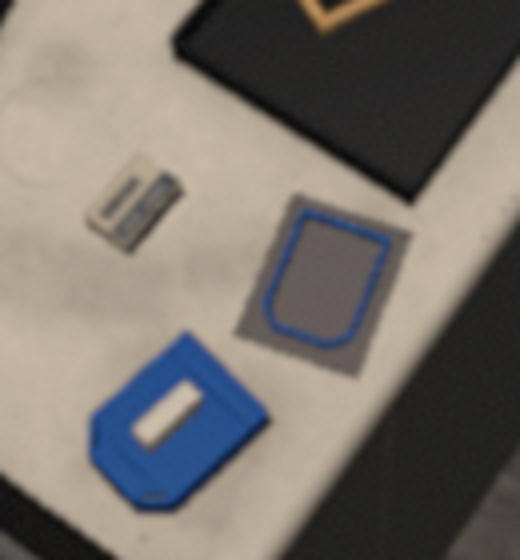

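```bash
cat > vis.py <<'E'
import cv2,pickle,numpy as np
from scipy.optimize import minimize
K=6
def proj(c,P):
    A=np.array([[c["fx"],0,c["cx"]],[0,c["fy"],c["cy"]],[0,0,1]])
    return cv2.projectPoints(np.asarray(P,float),cv2.Rodrigues(c["R"])[0],c["t"],A,c["dist"])[0][:,0]
def place(p,P):
    x,y,z,a=p;c,s=np.cos(a),np.sin(a);P=np.asarray(P,float)
    return np.c_[x+c*P[:,0]-s*P[:,1],y+s*P[:,0]+c*P[:,1],z+P[:,2]]
def prism(poly,z0,z1): return np.array([[x,y,z] for z in(z0,z1) for x,y in poly])
def rect(w,l,y0=0): return [(-w/2,y0-l/2),(w/2,y0-l/2),(w/2,y0+l/2),(-w/2,y0+l/2)]
def cut(w,l,c): return [(-w/2,-l/2),(w/2,-l/2),(w/2,l/2-c),(w/2-c,l/2),(-w/2+c,l/2),(-w/2,l/2-c)]
def circ(r): return [(r*np.cos(t),r*np.sin(t)) for t in np.linspace(0,6.28,17)]
RB=.05
MODELS=dict(stamp=[prism(rect(.02,.048),0,.012),prism(circ(.006),.012,.05),prism(circ(.010),.049,.065)],
 remover=[prism(rect(.02,.050,-.0045),0,.016)],staple_box=[prism(rect(.03,.046),0,.016)],
 case_lid=[prism(cut(.061,.079,.013),0,.023)],stamp_rest=[prism(rect(.042,.07),0,.008)],
 remover_rest=[prism(rect(.042,.081),0,.008)],case_base=[prism(cut(.05,.068,.01),.003,.009)])
HULL={"case_lid","stamp_rest","remover_rest","case_base","staple_box"}
def colour(name,im):
    h,s,v=[k.astype(int) for k in cv2.split(cv2.cvtColor(im.clip(0,255).astype(np.uint8),cv2.COLOR_RGB2HSV))]
    if name=="stamp":return ((h<15)|(h>170))&(s>75)
    if name=="remover":return (h>55)&(h<95)&(s>60)
    if name=="remover_rest":return (h>45)&(h<85)&(s>90)
    if name=="stamp_rest":return (h>8)&(h<28)&(s>75)&(v>90)
    return (h>100)&(h<125)&(s>(95 if name=="case_lid" else 70))
def mask(name,c,roi):
    x0,y0,x1,y1=roi;im=cv2.resize(c["pixels"][y0:y1,x0:x1],None,fx=K,fy=K,interpolation=cv2.INTER_CUBIC)
    m=colour(name,im).astype(np.uint8)
    n,l,st,_=cv2.connectedComponentsWithStats(m);
    if name in HULL:
        m=np.isin(l,[i for i in range(1,n) if st[i,4]>60]).astype(np.uint8)
        p=cv2.convexHull(cv2.findNonZero(m));m=cv2.fillConvexPoly(np.zeros_like(m),p,1)
    else: m=(l==1+np.argmax(st[1:,4])).astype(np.uint8)
    return m
def render(name,c,roi,p):
    x0,y0,x1,y1=roi;o=np.zeros(((y1-y0)*K,(x1-x0)*K),np.uint8)
    for h in MODELS[name]:
        q=(proj(c,place(p,h))-[x0,y0]+.5)*K-.5
        cv2.fillConvexPoly(o,np.round(cv2.convexHull(q.astype(np.float32))*16).astype(np.int32),1,shift=4)
    return o
def fit(name,cams,rois,p0,fixz=None):
    ms=[mask(name,c,r) for c,r in zip(cams,rois)]
    def f(q):
        p=q if fixz is None else [q[0],q[1],fixz,q[2]]
        return sum(np.mean(m!=render(name,c,r,p))*m.size/m.sum() for m,c,r in zip(ms,cams,rois))
    p0=np.array(p0 if fixz is None else [p0[0],p0[1],p0[3]],float);d=np.array([.01,.01,.01,.15] if fixz is None else [.01,.01,.15])
    for k in(1,.4,.3):
        S=np.vstack([p0]+[p0+k*d*e for e in np.eye(len(p0))])
        r=minimize(f,p0,method="Nelder-Mead",options=dict(initial_simplex=S,xatol=1e-5,fatol=1e-5,maxiter=400));p0=r.x
    return r.x,r.fun
def ray(c,uv):
    A=np.array([[c["fx"],0,c["cx"]],[0,c["fy"],c["cy"]],[0,0,1]])
    n=cv2.undistortPoints(np.array([[uv]],float),A,c["dist"])[0,0];d=c["R"].T@[n[0],n[1],1];return -c["R"].T@c["t"],d
def onplane(c,uv,z): o,d=ray(c,uv);return o+d*(z-o[2])/d[2]
E
cat > m0.py <<'E'
from vis import *
S,T=[pickle.load(open(f"{n}0.pkl","rb")) for n in("side","top")]
B=dict(stamp=((380,110,410,148),(427,208,458,236)),remover=((395,150,420,182),(400,238,428,266)),
 remover_rest=((332,170,382,206),(335,207,382,245)),stamp_rest=((300,205,346,242),(288,204,328,230)),
 case_lid=((250,308,308,362),(172,232,217,270)),case_base=((296,277,338,322),(221,240,260,274)))
yaw=dict(stamp=.7,remover=.75,remover_rest=-.45,stamp_rest=-.45,case_lid=-.2,case_base=.2)
out={}
vs={n:cv2.resize(c["pixels"].clip(0,255).astype(np.uint8)[:,:,::-1],None,fx=4,fy=4,interpolation=cv2.INTER_CUBIC) for n,c in(("s",S),("t",T))}
def draw(k,p):
    for n,c in(("s",S),("t",T)):
        for h in MODELS[k]:
            q=cv2.convexHull(((proj(c,place(p,h))+.5)*4-.5).astype(np.float32));cv2.polylines(vs[n],[np.round(q*16).astype(np.int32)],True,(0,0,255),1,shift=4)
for k,r in B.items():
    x0,y0,x1,y1=r[1];g=onplane(T,((x0+x1)/2,(y0+y1)/2),.01)
    p,e=fit(k,(S,T),r,[g[0],g[1],0,yaw[k]]);zt=.003 if "rest" in k else 0
    q,e2=fit(k,(S,T),r,p,zt);out[k]=[q[0],q[1],zt,q[2]]
    print(k,"free",p.round(4),round(e,3),"fixed z",q.round(4),round(e2,3));draw(k,out[k])
# box from hand-picked top-face corners
tc=np.array([(284,35),(383,38),(380,97),(287,95)])/5+[164.6,199.6]
sc=np.array([(88,213),(140,153),(184,180),(130,238)])/4+[234.6,229.6]
print("tri:")
print("top at z16",[onplane(T,u,.016).round(4) for u in tc]);print("side at z16",[onplane(S,u,.016).round(4) for u in sc])
from scipy.optimize import least_squares
P=np.array([(.015,.023,.016),(.015,-.023,.016),(-.015,-.023,.016),(-.015,.023,.016)])
r=least_squares(lambda p:np.r_[(proj(T,place(p,P))-tc).ravel(),(proj(S,place(p,P))-sc).ravel()],[.53,.12,0,0])
print("box",r.x.round(4),r.fun.round(1));out["staple_box"]=[r.x[0],r.x[1],0,r.x[3]];draw("staple_box",out["staple_box"])
pickle.dump(out,open("poses.pkl","wb"))
cv2.imwrite("pics/ov_a.png",np.vstack([vs["t"][200*4:276*4,172*4:332*4],vs["s"][234*4:308*4,232*4:392*4]])[:600])
cv2.imwrite("pics/ov_b.png",vs["t"][196*4:276*4,320*4:480*4])
E
python3 m0.py
```

```text
stamp free [ 5.572e-01 -3.437e-01  3.000e-04  6.230e-01] 0.768 fixed z [ 0.5577 -0.3449  0.6286] 0.768Traceback (most recent call last):
  File "m0.py", line 15, in <module>
    p,e=fit(k,(S,T),r,[g[0],g[1],0,yaw[k]]);zt=.003 if "rest" in k else 0
        ~~~^^^^^^^^^^^^^^^^^^^^^^^^^^^^^^^^
  File "vis.py", line 43, in fit
    ms=[mask(name,c,r) for c,r in zip(cams,rois)]
        ~~~~^^^^^^^^^^
  File "vis.py", line 34, in mask
    else: m=(l==1+np.argmax(st[1:,4])).astype(np.uint8)
                  ~~~~~~~~~^^^^^^^^^^
    return _wrapfunc(a, 'argmax', axis=axis, out=out, **kwds)
    return bound(*args, **kwds)
ValueError: attempt to get argmax of an empty sequence
```

```bash
python3 - <<'E'
from vis import *
S,T=[pickle.load(open(f"{n}0.pkl","rb")) for n in("side","top")]
for n,c,uv in [("rem s",S,(407,163)),("rem s",S,(408,168)),("rem t",T,(412,253)),("st s",S,(395,132)),("st s",S,(397,120)),("st t",T,(437,226)),("st t",T,(448,221)),("srest",S,(311,232)),("base",S,(303,298)),("bg s",S,(380,140)),("bg t",T,(400,220))]:
    px=c["pixels"][uv[1],uv[0]];print(n,px.round(),cv2.cvtColor(px.clip(0,255).astype(np.uint8)[None,None],cv2.COLOR_RGB2HSV)[0,0])
E
```

```text
rem s [67. 89. 68.] [61 64 88]
rem s [68. 91. 71.] [63 64 91]
rem t [110. 135. 108.] [ 58  51 135]
st s [60. 38. 23.] [ 11 157  60]
st s [79. 49. 29.] [ 11 161  79]
st t [157. 111.  80.] [ 12 126 156]
st t [163. 114.  80.] [ 12 130 163]
srest [112.  86.  56.] [ 16 128 112]
base [ 78.  84. 105.] [114  64 104]
bg s [166. 153. 136.] [ 18  45 165]
bg t [244. 238. 223.] [ 20  22 244]
```

```bash
python3 - <<'E'
s=open("vis.py").read()
s=s.replace('''    if name=="stamp":return ((h<15)|(h>170))&(s>75)
    if name=="remover":return (h>55)&(h<95)&(s>60)
''','''    r,g,b=[im[:,:,i] for i in range(3)]
    if name=="stamp":return ((h<25)|(h>170))&(s>88)
    if name=="remover":return g-r>7
    if name=="case_base":return b-r>12
''').replace('return o\ndef fit','return o\ndef fit')
open("vis.py","w").write(s)
E
python3 m0.py
```

```text
stamp free [ 0.5595 -0.3462 -0.0061  0.5088] 2.302 fixed z [ 0.5585 -0.3449  0.5712] 2.328
remover free [ 4.814e-01 -2.733e-01  4.000e-04  7.209e-01] 1.297 fixed z [ 0.4814 -0.2735  0.7189] 1.3
remover_rest free [ 0.5457 -0.1409  0.0062 -0.4217] 0.124 fixed z [ 0.5459 -0.1416 -0.4301] 0.143
stamp_rest free [ 0.5545 -0.0214  0.006  -0.4181] 0.159 fixed z [ 0.5554 -0.0222 -0.4143] 0.166
case_lid free [ 0.4813  0.2478  0.0065 -0.1789] 0.378 fixed z [ 0.4826  0.2484 -0.1681] 0.402
case_base free [0.4655 0.1391 0.0016 0.2508] 0.13 fixed z [0.4655 0.1389 0.2516] 0.137
tri:
top at z16 [array([0.5876, 0.1852, 0.016 ]), array([0.5866, 0.1379, 0.016 ]), array([0.5585, 0.1387, 0.016 ]), array([0.559 , 0.1831, 0.016 ])]
side at z16 [array([0.585 , 0.1811, 0.016 ]), array([0.5837, 0.138 , 0.016 ]), array([0.5551, 0.1372, 0.016 ]), array([0.5583, 0.1797, 0.016 ])]
box [ 0.5715  0.16    0.0008 -0.0133] [ 0.9  0.3  0.4  0.2  0.6  1.  -0.1  0.9 -1.2 -0.  -0.6 -1.2 -0.4 -0.4
 -0.5  1.5]
```

View pics/ov_a.png

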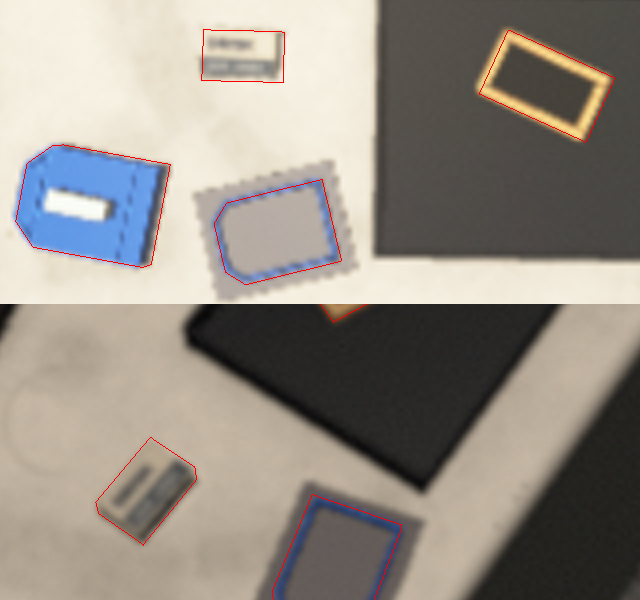

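View pics/ov_b.png

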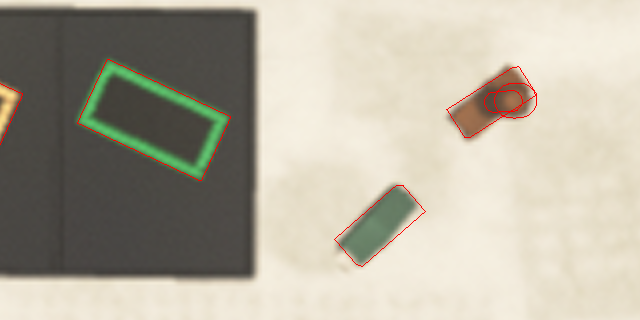

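```bash
cat > dbg.py <<'E'
from vis import *
import m0
E
python3 - <<'E'
from vis import *
S,T=[pickle.load(open(f"{n}0.pkl","rb")) for n in("side","top")];P=pickle.load(open("poses.pkl","rb"))
B=dict(stamp=((380,110,410,148),(427,208,458,236)),remover=((395,150,420,182),(400,238,428,266)))
for k in B:
    for c,r in zip((S,T),B[k]):
        m=mask(k,c,r);d=render(k,c,r,P[k]);print(k,m.sum(),d.sum(),(m*d).sum(),cv2.boundingRect(m),cv2.boundingRect(d))
        im=c["pixels"][r[1]:r[3],r[0]:r[2]]
        v=(im[:,:,1]-im[:,:,0]) if k=="remover" else im[:,:,0]-im[:,:,2]
        print(v[::3,::3].round().astype(int))
E
```

```text
stamp 5140 8031 5003 (62, 44, 60, 143) (57, 30, 69, 165)
[[23 30 30 31 31 32 32 32 31 30]
 [28 30 30 31 31 32 31 31 30 30]
 [29 31 32 31 31 32 35 29 30 29]
 [31 31 31 33 30 46 58 28 29 29]
 [30 31 32 32 29 37 40 28 30 30]
 [30 30 31 32 35 25 21 29 29 29]
 [28 30 30 26 45 29 23 28 30 29]
 [29 28 30 27 35 36 23 30 30 29]
 [29 29 30 28 40 43 39 30 30 29]
 [30 29 30 30 35 61 55 31 30 30]
 [29 29 30 29 24 33 26 29 31 31]
 [29 29 29 30 28 28 28 31 31 31]
 [28 29 28 29 30 29 30 30 32 31]]
stamp 2836 7629 2804 (87, 31, 63, 68) (28, 28, 136, 107)
[[30 31 31 28 30 28 25 22 21 20 20]
 [30 30 28 30 29 27 24 23 20 20 21]
 [30 28 28 28 30 32 56 69 26 22 23]
 [30 27 28 28 36 50 51 50 53 24 26]
 [30 29 30 37 40 27 48 80 60 28 27]
 [30 29 34 81 58 31 42 68 41 29 29]
 [29 29 39 77 74 61 29 32 30 27 29]
 [29 29 29 42 56 23 26 28 28 30 32]
 [31 29 24 25 23 22 23 26 28 30 30]
 [31 29 26 23 23 23 23 26 27 29 30]]
remover 3651 7141 3648 (40, 40, 69, 91) (30, 20, 79, 126)
[[-12 -12 -13 -13 -12 -13 -13 -13 -14]
 [-13 -12 -12 -13 -13 -14 -13 -13 -14]
 [-14 -13  -7   2   0 -14 -13 -13 -14]
 [-13 -14   0  19  20  -6 -13 -13 -14]
 [-13 -14 -10  19  21  13 -13 -14 -14]
 [-13 -13 -12   7  24  21 -10 -16 -14]
 [-13 -12 -12  -6  22  23   0 -14 -14]
 [-13 -14 -13 -10  10  -8  -5 -13 -12]
 [-12 -12 -12 -13  -9 -12 -12 -14 -14]
 [-13 -12 -12 -12 -13 -12 -13 -13 -12]
 [-12 -12 -12 -12 -12 -13 -13 -13 -13]]
remover 5646 7541 5627 (32, 28, 110, 114) (22, 25, 136, 123)
[[ -8  -8  -8  -8  -8  -8  -7  -8  -8  -9]
 [ -8  -8  -8  -8  -8  -7  -6  -8  -9  -8]
 [ -8  -8  -8  -8  -8  -6  21   7  -8  -9]
 [ -8  -8  -8  -9  -8  22  21  19  -7  -8]
 [ -9  -8  -8  -8  24  22  21   5  -8  -8]
 [ -8  -8 -12  22  24  25  15  -7  -7  -8]
 [ -8  -8  20  24  24  20  -7  -6  -6  -7]
 [ -8 -11 -10  23  17  -7  -7  -6  -7  -7]
 [ -9  -9 -11  -8  -7  -6  -6  -7  -6  -6]
 [ -8  -8  -7  -8  -7  -6  -7  -6  -7  -6]]
```

```bash
python3 - <<'E'
s=open("vis.py").read()
s=s.replace('return ((h<25)|(h>170))&(s>88)','return g<(g.max()*.68)').replace('return g-r>7','return r<(r.max()*.7)')
open("vis.py","w").write(s)
E
python3 - <<'E'
from vis import *
S,T=[pickle.load(open(f"{n}0.pkl","rb")) for n in("side","top")];P=pickle.load(open("poses.pkl","rb"))
B=dict(stamp=((380,110,410,148),(427,208,458,236)),remover=((395,150,420,182),(400,238,428,266)))
for k in B:
    for L in ((.046,.05,.054) if k=="remover" else (0,)):
        if L: MODELS[k]=[prism(rect(.02,L,L/2-.0295),0,.016)]
        p,e=fit(k,(S,T),B[k],P[k]);q,e2=fit(k,(S,T),B[k],p,0)
        q4=[q[0],q[1],0,q[2]]
        if L!=.054:P[k]=q4
        print(k,L,p.round(4),e.round(3),q.round(4),e2.round(3),[(mask(k,c,r).sum(),render(k,c,r,q4).sum()) for c,r in zip((S,T),B[k])])
        for c,r,n in zip((S,T),B[k],"st"):
            q1,e1=fit(k,(c,),(r,),q4,0);print("  ",n,q1.round(4),e1.round(3))
pickle.dump(P,open("poses.pkl","wb"))
rois=dict(remover_rest=((332,170,382,206),(335,207,382,245)),stamp_rest=((300,205,346,242),(288,204,328,230)),
 case_lid=((250,308,308,362),(172,232,217,270)),case_base=((296,277,338,322),(221,240,260,274)))
for k in rois:
    for c,r,n in zip((S,T),rois[k],"st"):
        q1,e1=fit(k,(c,),(r,),P[k],P[k][2]);print(k,n,q1.round(4),e1.round(3))
E
```

```text
stamp 0 [ 0.557  -0.3445 -0.0014  0.6562] 0.364 [ 0.5567 -0.3438  0.6673] 0.364 [(np.uint64(7646), np.uint64(8286)), (np.uint64(7134), np.uint64(7927))]
   s [ 0.5562 -0.3454  0.6552] 0.13
   t [ 0.5579 -0.343   0.6769] 0.103
remover 0.046 [ 4.788e-01 -2.717e-01 -1.000e-04  8.365e-01] 0.437 [ 0.4788 -0.2718  0.8224] 0.433 [(np.uint64(5980), np.uint64(6845)), (np.uint64(6643), np.uint64(6984))]
   s [ 0.4766 -0.2704  0.7674] 0.225
   t [ 0.4803 -0.271   0.7845] 0.134
remover 0.05 [ 4.806e-01 -2.730e-01  6.000e-04  8.194e-01] 0.494 [ 0.4807 -0.2734  0.8286] 0.495 [(np.uint64(5980), np.uint64(7389)), (np.uint64(6643), np.uint64(7556))]
   s [ 0.4762 -0.2701  0.7667] 0.252
   t [ 0.4814 -0.2731  0.8169] 0.135
remover 0.054 [ 0.4806 -0.2738 -0.0019  0.8268] 0.617 [ 0.4807 -0.2732  0.8152] 0.62 [(np.uint64(5980), np.uint64(7881)), (np.uint64(6643), np.uint64(8180))]
   s [ 0.4779 -0.2719  0.7639] 0.306
   t [ 0.4834 -0.274   0.8456] 0.222
remover_rest s [ 0.5447 -0.1432 -0.4334] 0.079
remover_rest t [ 0.5464 -0.141  -0.4264] 0.031
stamp_rest s [ 0.5548 -0.0232 -0.4327] 0.037
stamp_rest t [ 0.5579 -0.0195 -0.4106] 0.089
case_lid s [ 0.4808  0.2446 -0.1258] 0.234
case_lid t [ 0.4823  0.2514 -0.1449] 0.097
case_base s [0.4649 0.138  0.2532] 0.053
case_base t [0.4667 0.1408 0.2556] 0.064
```

```bash
python3 - <<'E'
from vis import *
S,T=[pickle.load(open(f"{n}0.pkl","rb")) for n in("side","top")]
def tri(us,ut):
    (a,d),(b,e)=ray(S,us),ray(T,ut);M=np.c_[d,-e];k=np.linalg.lstsq(M,b-a,rcond=None)[0];p,q=a+k[0]*d,b+k[1]*e
    return ((p+q)/2).round(4),np.linalg.norm(p-q).round(4)
print("bar",tri((276.4,332.1),(190.6,250.6)))
print("mug rim",tri((278.7,175.5),(308,172)))
print("scanner corner",tri((322.5,168.8),(333.5,190)))
print("glue cap",tri((207,255),(208,160)))
for z in(0,.04,.08): print(z,"scan edge top",onplane(T,(420,193),z)[:2].round(3),onplane(T,(335,191),z)[:2].round(3))
# white bar segmentation
for c,r,thr in((S,(262,320,290,345),.75),(T,(178,242,206,260),.75)):
    im=cv2.resize(c["pixels"][r[1]:r[3],r[0]:r[2]],None,fx=6,fy=6,interpolation=cv2.INTER_CUBIC);m=(im[:,:,0]>im[:,:,0].max()*.62).astype(np.uint8)
    n,l,st,ce=cv2.connectedComponentsWithStats(m);i=1+np.argmax(st[1:,4])
    rr=cv2.minAreaRect(cv2.findNonZero((l==i).astype(np.uint8)))
    ctr=((np.array(rr[0])+.5)/6-.5+r[:2]);box=((cv2.boxPoints(rr)+.5)/6-.5+r[:2]);print(ctr.round(2),(np.array(rr[1])/6).round(1),st[i,4],"at z41",onplane(c,ctr,.041).round(4));
    w=np.array([onplane(c,b,.041) for b in box]);d=[w[1]-w[0],w[2]-w[1]];L=max(d,key=np.linalg.norm);print("len",[np.linalg.norm(x).round(4) for x in d],"yaw",np.arctan2(-L[0],L[1]).round(3))
E
```

```text
bar (array([0.4819, 0.2489, 0.0406]), np.float64(0.0035))
mug rim (array([ 0.6654, -0.0195,  0.106 ]), np.float64(0.0093))
scanner corner (array([ 0.6134, -0.0839,  0.1012]), np.float64(0.0213))
glue cap (array([0.6901, 0.2068, 0.0676]), np.float64(0.0035))
0 scan edge top [ 0.626 -0.292] [ 0.629 -0.086]
0.04 scan edge top [ 0.623 -0.283] [ 0.626 -0.084]
0.08 scan edge top [ 0.62  -0.275] [ 0.622 -0.083]
[276.16 332.72] [ 6.5 18.8] 4134 at z41 [0.4799 0.2493 0.041 ]
len [np.float64(0.0366), np.float64(0.0131)] yaw 2.968
[190.35 251.  ] [15.8  6. ] 3153 at z41 [0.4824 0.2503 0.041 ]
len [np.float64(0.0139), np.float64(0.0369)] yaw 2.94
```

```bash
python3 - <<'E'
from vis import *
S,T=[pickle.load(open(f"{n}0.pkl","rb")) for n in("side","top")]
print("bottom",[onplane(S,(x/4+234.6,y/4+109.6),0).round(3) for x,y in((310,305),(345,275))])
def at(uv,x):
    o,d=ray(S,uv);return (o+d*(x-o[0])/d[0]).round(3)
for x,y in((350,238),(210,180),(575,5)): print((x,y),[at((x/4+234.6,y/4+109.6),X) for X in(.62,.635)])
E
```

```text
bottom [array([ 0.638, -0.095,  0.   ]), array([ 0.633, -0.125, -0.   ])]
(350, 238) [array([ 0.62 , -0.111,  0.063]), array([ 0.635, -0.133,  0.027])]
(210, 180) [array([0.62 , 0.007, 0.24 ]), array([ 0.635, -0.01 ,  0.211])]
(575, 5) [array([ 0.62 , -0.367,  0.032]), array([ 0.635, -0.399, -0.006])]
```

```bash
cat > plan.py <<'E'
import sys,numpy as np
from scipy.spatial.transform import Rotation as Ro
from cell import robot
def plan(pts,s=None):
    """print row values from the present pose to each world target x,y,z,theta (tool down)"""
    s=s or robot.state();q=s["orientation"];R=Ro.from_quat([q[1],q[2],q[3],q[0]]);p=s["eef_pos"]
    X=R.as_matrix()[:,0];print("t",round(s["clock"],2),"p",p.round(4),"th",round(np.arctan2(X[1],X[0]),4),"F",s["contact_force"].round(1),"gap",round(s["finger_gap"],3),round(s["finger_force"],1),"j",s["joint_positions"].round(2))
    for x,y,z,th in pts:
        G=Ro.from_matrix(np.array([[np.cos(th),np.sin(th),0],[np.sin(th),-np.cos(th),0],[0,0,-1]]))
        d=R.inv().apply(np.array([x,y,z])-p);v=(R.inv()*G).as_rotvec()
        print((d/.4).round(4).tolist()+(v/np.pi).round(4).tolist(),"rows",round(max(np.linalg.norm(d)/.0417,np.linalg.norm(v)/.125),1))
if __name__=="__main__": plan([list(map(float,a.split(","))) for a in sys.argv[1:]])
E
python3 plan.py .50,.30,.22,0 .557,-.3442,.13,.75
```

```text
t 0.7 p [0.2084 0.642  0.2456] th -0.3138 F [ 0.7 -0.6 -0.1] gap 1.001 0.0 j [ 1.55  0.36  0.01  0.   -1.22 -0.29]
[0.9574, 0.5882, 0.064, -0.0, 0.0, -0.0999] rows 10.8
[1.5901, 2.076, 0.2889, -0.0, -0.0, -0.3386] rows 25.2
```

Call:
jog_arm(series=[[0.96,0.59,0.06,0,0,-0.1],[0.96,0.59,0.06,0,0,-0.1],[0.96,0.59,0.06,0,0,-0.1],[0.96,0.59,0.06,0,0,-0.1],[0.96,0.59,0.06,0,0,-0.1],[0.96,0.59,0.06,0,0,-0.1],[0.96,0.59,0.06,0,0,-0.1],[0.96,0.59,0.06,0,0,-0.1],[0.96,0.59,0.06,0,0,-0.1],[0.96,0.59,0.06,0,0,-0.1]], fingers=0.6, force=20)

```text
clock: 1.53
eef_pos: [0.4793, 0.3237, 0.2238]
orientation: [-0.0, 1.0, 0.0, 0.0]
contact_force: [1.1, 0.1, -0.2]
finger_gap: 0.6
finger_force: 0.0
```

```bash
python3 plan.py .55,-.05,.2,0.35 .557,-.3442,.13,.75
```

```text
t 1.53 p [0.4793 0.3237 0.2238] th 0.0007 F [ 1.1  0.1 -0.2] gap 0.6 0.0 j [ 0.93  0.22 -0.24  0.   -1.12  0.64]
[0.1761, 0.9344, 0.0589, -0.0002, -0.0002, -0.1112] rows 9.1
[0.193, 1.6701, 0.2334, -0.0001, -0.0003, -0.2385] rows 16.3
```

Call:
jog_arm(series=[[0.18,0.93,0.06,0,0,-0.11],[0.18,0.93,0.06,0,0,-0.11],[0.18,0.93,0.06,0,0,-0.11],[0.18,0.93,0.06,0,0,-0.11],[0.18,0.93,0.06,0,0,-0.11],[0.18,0.93,0.06,0,0,-0.11],[0.18,0.93,0.06,0,0,-0.11],[0.18,0.93,0.06,0,0,-0.11],[0.18,0.93,0.06,0,0,-0.11],[0.18,0.93,0.06,0,0,-0.11]])

```text
clock: 2.37
eef_pos: [0.5505, -0.0516, 0.199]
orientation: [0.0, 0.985, 0.17, -0.0]
contact_force: [1.5, 1.9, 0.4]
finger_gap: 0.601
finger_force: 0.0
```

```bash
python3 plan.py .557,-.3442,.13,.75
```

```text
t 2.37 p [ 0.5505 -0.0516  0.199 ] th 0.3422 F [1.5 1.9 0.4] gap 0.601 0.0 j [ 0.26  0.2  -0.33  0.   -1.05  1.65]
[-0.2299, 0.6945, 0.1731, 0.0001, 0.0003, -0.1298] rows 7.2
```

Call:
jog_arm(series=[[-0.23,0.695,0.173,0,0,-0.13],[-0.23,0.695,0.173,0,0,-0.13],[-0.23,0.695,0.173,0,0,-0.13],[-0.23,0.695,0.173,0,0,-0.13],[-0.23,0.695,0.173,0,0,-0.13],[-0.23,0.695,0.173,0,0,-0.13],[-0.23,0.695,0.173,0,0,-0.13],[-0.23,0.695,0.173,0,0,-0.13],[-0.23,0.695,0.173,0,0,-0.13],[-0.23,0.695,0.173,0,0,-0.13]])

```text
clock: 3.2
eef_pos: [0.5574, -0.3406, 0.1292]
orientation: [-0.0, 0.93, 0.367, -0.001]
contact_force: [-0.7, 0.4, 0.4]
finger_gap: 0.601
finger_force: 0.0
```

```bash
python3 - <<'E'
from plan import *
import vis,cv2,pickle
plan([(.557,-.3442,.056,.75)])
ims=[]
for n,r in(("side",(360,70,440,150)),("top",(410,180,490,260))):
    cs=[robot.capture(n) for _ in range(3)];c=cs[0];c["pixels"]=np.mean([k["pixels"].astype(float) for k in cs],0);pickle.dump(c,open(n+"1.pkl","wb"))
    im=cv2.resize(c["pixels"].astype(np.uint8)[r[1]:r[3],r[0]:r[2],::-1],None,fx=5,fy=5,interpolation=cv2.INTER_CUBIC)
    s=robot.state();y=s["eef_pos"]+[0,0,-robot.tcp_to_tips]
    u=((vis.proj(c,[y])[0]-r[:2]+.5)*5-.5).round().astype(int);cv2.circle(im,u.tolist(),3,(0,0,255),1);ims.append(im)
cv2.imwrite("pics/g1.png",np.hstack(ims))
E
```

```text
t 3.2 p [ 0.5574 -0.3406  0.1292] th 0.7517 F [-0.7  0.4  0.4] gap 0.601 0.0 j [-0.25  0.41 -0.18 -0.   -0.97  2.57]
[-0.0067, 0.006, 0.1831, -0.0004, 0.0002, 0.0005] rows 1.8
```

View pics/g1.png

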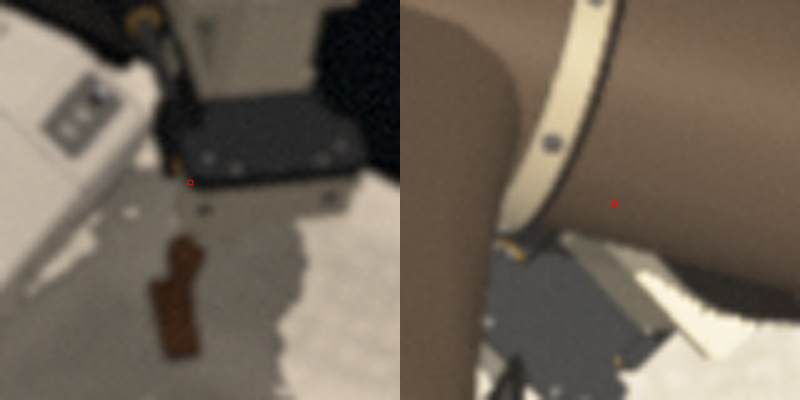

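```bash
python3 plan.py .557,-.3442,.056,.75
```

```text
t 3.5 p [ 0.5586 -0.3383  0.1309] th 0.7559 F [-0.  -0.2 -1. ] gap 0.599 0.0 j [-0.25  0.41 -0.19 -0.   -0.97  2.57]
[-0.0132, 0.0077, 0.1873, 0.0003, -0.0002, 0.0019] rows 1.8
```

```bash
cat > plan.py <<'E'
"""plan.py [sent=a,b,c,d,e,f] x,y,z,th ... : keeps the commanded pose in cmd.json; prints rows to targets (tool down)"""
import sys,json,numpy as np
from scipy.spatial.transform import Rotation as Ro
from cell import robot
def frame(th): return np.array([[np.cos(th),np.sin(th),0],[np.sin(th),-np.cos(th),0],[0,0,-1]])
def show():
    s=robot.state();q=s["orientation"];X=Ro.from_quat([q[1],q[2],q[3],q[0]]).as_matrix()[:,0]
    print("t",round(s["clock"],2),"meas",s["eef_pos"].round(4),round(np.arctan2(X[1],X[0]),4),"F",s["contact_force"].round(1),"gap mm",round(88*s["finger_gap"],1),round(s["finger_force"],1),"j6",s["joint_positions"][5].round(2))
def sent(v):
    c=json.load(open("cmd.json"));p=np.array(c[:3])+frame(c[3])@np.array(v[:3])*.4
    json.dump(p.tolist()+[c[3]-v[5]*np.pi],open("cmd.json","w"))
def rows(x,y,z,th):
    c=json.load(open("cmd.json"));d=frame(c[3]).T@(np.array([x,y,z])-c[:3]);r=c[3]-th
    print((d/.4).round(4).tolist(),"turn",round(r/np.pi,4),"rows",round(max(np.linalg.norm(d)/.0417,abs(r)/.125),1))
if __name__=="__main__":
    for a in sys.argv[1:]:
        if a.startswith("sent="): sent([float(k) for k in a[5:].split(",")])
        else: rows(*map(float,a.split(",")))
    show();print("cmd",np.round(json.load(open("cmd.json")),4))
E
echo '[0.558,-0.3398,0.1306,0.7544]'>cmd.json; python3 plan.py .557,-.3442,.056,.75
```

```text
[-0.0094, 0.0063, 0.1865] turn 0.0014 rows 1.8
t 3.5 meas [ 0.5586 -0.3383  0.1309] 0.7559 F [-0.  -0.2 -1. ] gap mm 52.7 0.0 j6 2.57
cmd [ 0.558  -0.3398  0.1306  0.7544]
```

Call:
jog_arm(series=[[-0.01,0.007,0.03,0,0,0],[-0.01,0.007,0.06,0,0,0],[-0.01,0.007,0.09,0,0,0],[-0.01,0.007,0.12,0,0,0],[-0.01,0.007,0.15,0,0,0],[-0.01,0.007,0.17,0,0,0],[-0.01,0.007,0.18,0,0,0],[-0.01,0.007,0.187,0,0,0],[-0.01,0.007,0.187,0,0,0],[-0.01,0.007,0.187,0,0,0]])

```text
clock: 4.33
eef_pos: [0.5574, -0.3442, 0.0557]
orientation: [0.0, 0.93, 0.368, 0.0]
contact_force: [0.4, 0.1, 0.8]
finger_gap: 0.6
finger_force: 0.0
```

Call:
jog_arm(series=[[0,0,0,0,0,0],[0,0,0,0,0,0],[0,0,0,0,0,0],[0,0,0,0,0,0],[0,0,0,0,0,0],[0,0,0,0,0,0],[0,0,0,0,0,0],[0,0,0,0,0,0],[0,0,0,0,0,0],[0,0,0,0,0,0]], fingers=0, force=15)

```text
clock: 5.17
eef_pos: [0.5573, -0.3442, 0.0555]
orientation: [0.0, 0.93, 0.368, 0.0]
contact_force: [0.8, -1.3, 0.6]
finger_gap: 0.204
finger_force: 15.0
```

```bash
python3 plan.py sent=-.01,.007,.187,0,0,0 .557,-.344,.115,.75
```

```text
[0.001, -0.0011, -0.148] turn 0.0014 rows 1.4
t 5.17 meas [ 0.5573 -0.3442  0.0555] 0.7544 F [ 0.8 -1.3  0.6] gap mm 18.0 15.0 j6 2.58
cmd [ 0.557  -0.3446  0.0558  0.7544]
```

Call:
jog_arm(series=[[0,0,-0.05,0,0,0],[0,0,-0.1,0,0,0],[0,0,-0.15,0,0,0],[0,0,-0.15,0,0,0],[0,0,-0.15,0,0,0],[0,0,-0.15,0,0,0],[0,0,-0.15,0,0,0],[0,0,-0.15,0,0,0],[0,0,-0.15,0,0,0],[0,0,-0.15,0,0,0]])

```text
clock: 6.0
eef_pos: [0.5569, -0.344, 0.1148]
orientation: [-0.0, 0.93, 0.368, -0.0]
contact_force: [-0.5, -0.1, -0.5]
finger_gap: 0.203
finger_force: 15.0
```

```bash
python3 plan.py sent=0,0,-.15,0,0,0 .556,-.0216,.1158,-.335; python3 - <<'E'
from plan import *
import vis,cv2,pickle
s=robot.state()
for n in("side",):
    cs=[robot.capture(n) for _ in range(3)];c=cs[0];c["pixels"]=np.mean([k["pixels"].astype(float) for k in cs],0);pickle.dump(c,open(n+"1.pkl","wb"))
    r=(340,60,440,150);im=cv2.resize(c["pixels"].astype(np.uint8)[r[1]:r[3],r[0]:r[2],::-1],None,fx=6,fy=6,interpolation=cv2.INTER_CUBIC)
    p=[.557,-.3445,s["eef_pos"][2]-.056,.667]
    for h in vis.MODELS["stamp"]:
        q=cv2.convexHull(((vis.proj(c,vis.place(p,h))-r[:2]+.5)*6-.5).astype(np.float32));cv2.polylines(im,[q.round().astype(np.int32)],True,(0,0,255),1)
cv2.imwrite("pics/g2.png",im)
E
```

```text
[0.5512, -0.5901, -0.0] turn 0.3468 rows 8.7
t 6.0 meas [ 0.5569 -0.344   0.1148] 0.7543 F [-0.5 -0.1 -0.5] gap mm 17.9 15.0 j6 2.58
cmd [ 0.557  -0.3446  0.1158  0.7544]
```

View pics/g2.png

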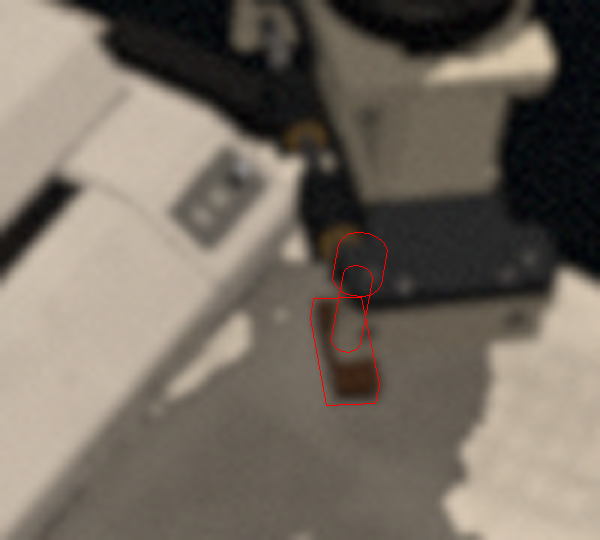

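Call:
jog_arm(series=[[0.055,-0.059,0,0,0,0.035],[0.11,-0.118,0,0,0,0.07],[0.165,-0.177,0,0,0,0.105],[0.22,-0.236,0,0,0,0.14],[0.275,-0.295,0,0,0,0.175],[0.33,-0.354,0,0,0,0.21],[0.385,-0.413,0,0,0,0.245],[0.44,-0.472,0,0,0,0.28],[0.496,-0.531,0,0,0,0.315],[0.551,-0.59,0,0,0,0.347]])

```text
clock: 6.98
eef_pos: [0.556, -0.0196, 0.1156]
orientation: [-0.0, 0.985, -0.17, 0.0]
contact_force: [0.9, 0.7, 0.1]
finger_gap: 0.201
finger_force: 15.0
```

Call:
jog_arm(series=[[0,0,0,0,0,0],[0,0,0.02,0,0,0],[0,0,0.04,0,0,0],[0,0,0.05,0,0,0],[0,0,0.06,0,0,0],[0,0,0.07,0,0,0],[0,0,0.07,0,0,0],[0,0,0.07,0,0,0],[0,0,0.07,0,0,0],[0,0,0.07,0,0,0]])

```text
clock: 7.82
eef_pos: [0.5564, -0.0213, 0.0877]
orientation: [-0.0, 0.986, -0.167, 0.0]
contact_force: [0.2, 0.3, -1.4]
finger_gap: 0.205
finger_force: 15.0
```

```bash
python3 plan.py sent=.551,-.59,0,0,0,.347 sent=0,0,.07,0,0,0 .556,-.0216,.0625,-.335; cat > look.py <<'E'
import vis,pickle,numpy as np
from cell import robot
def grab(n,k,tag):
    cs=[robot.capture(n) for _ in range(k)];c=cs[0];c["pixels"]=np.mean([q["pixels"].astype(float) for q in cs],0);pickle.dump(c,open(n+tag+".pkl","wb"));return c
E
python3 - <<'E'
from look import *
import cv2
S=grab("side",3,"2");T=grab("top",1,"2");ims=[]
for c,r in((S,(270,170,370,260)),(T,(270,170,370,260))):
    im=cv2.resize(c["pixels"].astype(np.uint8)[r[1]:r[3],r[0]:r[2],::-1],None,fx=4,fy=4,interpolation=cv2.INTER_CUBIC)
    for p in([.556,-.0216,.0318,-.42],):
      for h in vis.MODELS["stamp"][:1]:
        q=cv2.convexHull(((vis.proj(c,vis.place(p,h))-r[:2]+.5)*4-.5).astype(np.float32));cv2.polylines(im,[q.round().astype(np.int32)],True,(0,0,255),1)
    ims.append(im)
cv2.imwrite("pics/g3.png",np.hstack(ims))
E
```

```text
[-0.0, -0.0002, 0.0632] turn -0.0002 rows 0.6
t 7.82 meas [ 0.5564 -0.0213  0.0877] -0.336 F [ 0.2  0.3 -1.4] gap mm 18.1 15.0 j6 0.92
cmd [ 0.556  -0.0217  0.0878 -0.3357]
```

View pics/g3.png

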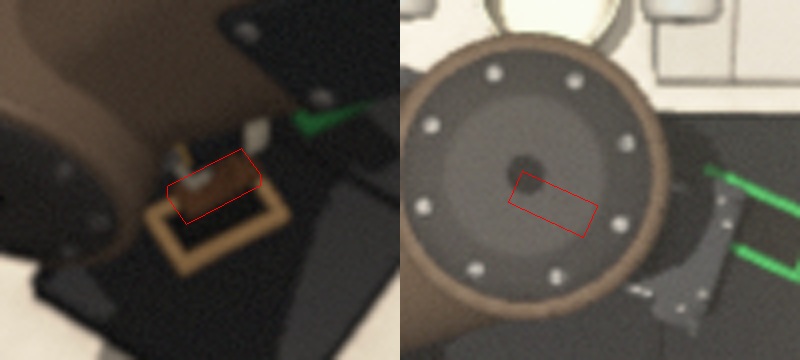

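Call:
jog_arm(series=[[0,0,0.015,0,0,0],[0,0,0.03,0,0,0],[0,0,0.04,0,0,0],[0,0,0.05,0,0,0],[0,0,0.055,0,0,0],[0,0,0.06,0,0,0],[0,0,0.064,0,0,0],[0,0,0.066,0,0,0],[0,0,0.066,0,0,0],[0,0,0.066,0,0,0]])

```text
clock: 8.85
eef_pos: [0.5564, -0.0214, 0.0616]
orientation: [0.0, 0.986, -0.167, 0.0]
contact_force: [-1.3, -0.4, 5.3]
finger_gap: 0.204
finger_force: 15.0
```

```bash
python3 plan.py sent=0,0,.066,0,0,0
```

```text
t 8.85 meas [ 0.5564 -0.0214  0.0616] -0.3356 F [-1.3 -0.4  5.3] gap mm 18.0 15.0 j6 0.92
cmd [ 0.556  -0.0217  0.0614 -0.3357]
```

Call:
jog_arm(series=[[0,0,0,0,0,0],[0,0,0,0,0,0],[0,0,0,0,0,0],[0,0,0,0,0,0],[0,0,-0.05,0,0,0],[0,0,-0.1,0,0,0],[0,0,-0.15,0,0,0],[0,0,-0.2,0,0,0],[0,0,-0.2,0,0,0],[0,0,-0.2,0,0,0]], fingers=0.6)

```text
clock: 9.68
eef_pos: [0.5568, -0.0209, 0.1421]
orientation: [-0.001, 0.986, -0.167, 0.001]
contact_force: [0.1, -0.5, -0.4]
finger_gap: 0.598
finger_force: 0.0
```

```bash
python3 plan.py sent=0,0,-.2,0,0,0 .479,-.271,.11,-.79; python3 - <<'E'
from vis import *
S,T=[pickle.load(open(f"{n}0.pkl","rb")) for n in("side","top")]
def tri(us,ut):
    (a,d),(b,e)=ray(S,us),ray(T,ut);k=np.linalg.lstsq(np.c_[d,-e],b-a,rcond=None)[0];p,q=a+k[0]*d,b+k[1]*e;return ((p+q)/2).round(4),np.linalg.norm(p-q).round(4)
print(tri((407.4,165.4),(412.6,252.8)),onplane(T,(412.6,252.8),.01),onplane(S,(407.4,165.4),.01))
for c,a,b in((T,np.array((482,272))/5+(324.6,189.6),np.array((398,360))/5+(324.6,189.6)),(S,np.array((680,187))/4+(234.6,109.6),np.array((704,260))/4+(234.6,109.6))):
    A,B=onplane(c,a,.012),onplane(c,b,.008);d=B-A;print(A,B,np.linalg.norm(d),np.arctan2(-d[0],d[1]))
E
```

```text
[0.0237, 0.6519, 0.0785] turn 0.1446 rows 6.3
t 9.68 meas [ 0.5568 -0.0209  0.1421] -0.3357 F [ 0.1 -0.5 -0.4] gap mm 52.6 0.0 j6 0.92
cmd [ 0.556  -0.0217  0.1414 -0.3357]
(array([ 0.4804, -0.2739,  0.0056]), np.float64(0.0036)) [ 0.48213849 -0.27208385  0.01      ] [ 0.47775602 -0.2716718   0.01      ]
[ 0.50331774 -0.29176803  0.012     ] [ 0.46092913 -0.25238484  0.008     ] 0.057998536076888874 0.8221354230195033
[ 0.49660104 -0.29065801  0.012     ] [ 0.45827113 -0.25328686  0.008     ] 0.05368226052227432 0.7980625470928618
```

```bash
python3 plan.py .480,-.272,.085,-.77 .480,-.272,.0255,-.77
```

```text
[0.0268, 0.6535, 0.141] turn 0.1382 rows 6.4
[0.0268, 0.6535, 0.2898] turn 0.1382 rows 6.9
t 9.68 meas [ 0.5568 -0.0209  0.1421] -0.3357 F [ 0.1 -0.5 -0.4] gap mm 52.6 0.0 j6 0.92
cmd [ 0.556  -0.0217  0.1414 -0.3357]
```

Call:
jog_arm(series=[[0.003,0.07,0.0,0,0,0.02],[0.006,0.16,0.01,0,0,0.04],[0.01,0.25,0.03,0,0,0.06],[0.014,0.34,0.05,0,0,0.08],[0.018,0.43,0.07,0,0,0.1],[0.022,0.52,0.1,0,0,0.12],[0.025,0.6,0.12,0,0,0.13],[0.027,0.654,0.141,0,0,0.138],[0.027,0.654,0.141,0,0,0.138],[0.027,0.654,0.141,0,0,0.138]])

```text
clock: 10.52
eef_pos: [0.4785, -0.2726, 0.0829]
orientation: [0.0, 0.926, -0.376, -0.002]
contact_force: [-1.1, 0.3, 0.1]
finger_gap: 0.599
finger_force: 0.0
```

Call:
jog_arm(series=[[0,0,0.03,0,0,0],[0,0,0.06,0,0,0],[0,0,0.09,0,0,0],[0,0,0.11,0,0,0],[0,0,0.125,0,0,0],[0,0,0.138,0,0,0],[0,0,0.144,0,0,0],[0,0,0.149,0,0,0],[0,0,0.149,0,0,0],[0,0,0.149,0,0,0]])

```text
clock: 11.35
eef_pos: [0.4803, -0.2718, 0.0253]
orientation: [-0.0, 0.927, -0.375, 0.0]
contact_force: [0.0, 0.1, -1.1]
finger_gap: 0.598
finger_force: 0.0
```

```bash
python3 plan.py sent=.027,.654,.141,0,0,.138 sent=0,0,.149,0,0,0
```

```text
t 11.35 meas [ 0.4803 -0.2718  0.0253] -0.7692 F [ 0.   0.1 -1.1] gap mm 52.6 0.0 j6 0.96
cmd [ 0.48   -0.2722  0.0254 -0.7693]
```

Good. Close, then lift.

Call:
jog_arm(series=[[0,0,0,0,0,0],[0,0,0,0,0,0],[0,0,0,0,0,0],[0,0,0,0,0,0],[0,0,0,0,0,0],[0,0,0,0,0,0],[0,0,0,0,0,0],[0,0,0,0,0,0],[0,0,0,0,0,0],[0,0,0,0,0,0]], fingers=0, force=15)

```text
clock: 12.18
eef_pos: [0.4802, -0.2718, 0.0251]
orientation: [0.0, 0.927, -0.375, 0.0]
contact_force: [-1.2, 0.3, 2.1]
finger_gap: 0.227
finger_force: 15.0
```

Call:
jog_arm(series=[[0,0,-0.04,0,0,0],[0,0,-0.08,0,0,0],[0,0,-0.12,0,0,0],[0,0,-0.15,0,0,0],[0,0,-0.16,0,0,0],[0,0,-0.16,0,0,0],[0,0,-0.16,0,0,0],[0,0,-0.16,0,0,0],[0,0,-0.16,0,0,0],[0,0,-0.16,0,0,0]])

```text
clock: 13.02
eef_pos: [0.4797, -0.2717, 0.0882]
orientation: [0.0, 0.927, -0.375, -0.001]
contact_force: [-0.9, 0.2, -0.3]
finger_gap: 0.226
finger_force: 15.0
```

```bash
python3 plan.py sent=0,0,-.16,0,0,0 .5456,-.142,.0894,-2.0; python3 - <<'E'
from look import *
S=grab("side",4,"3")
# side view: fit the held remover (z fixed) : does its place along the length agree with that assumed?
for L in(.046,.05):
    vis.MODELS["remover"]=[vis.prism(vis.rect(.02,L,L/2-.0295),0,.016)]
    z=robot.state()["eef_pos"][2]-.0254
    u=vis.proj(S,[[.48,-.272,z]])[0].astype(int);r=(u[0]-14,u[1]-17,u[0]+14,u[1]+19)
    q,e=vis.fit("remover",(S,),(r,),[.478,-.272,z,.8],z);print(L,q.round(4),e,vis.mask("remover",S,r).sum())
import cv2;r=(u[0]-30,u[1]-30,u[0]+30,u[1]+30);cv2.imwrite("pics/h1.png",cv2.resize(S["pixels"].astype(np.uint8)[r[1]:r[3],r[0]:r[2],::-1],None,fx=6,fy=6))
E
```

```text
[-0.1086, -0.348, 0.0] turn 0.3918 rows 9.8
t 13.02 meas [ 0.4797 -0.2717  0.0882] -0.7694 F [-0.9  0.2 -0.3] gap mm 19.9 15.0 j6 0.96
cmd [ 0.48   -0.2722  0.0894 -0.7693]
0.046 [ 0.4577 -0.244   1.4341] 0.7587532144572866 35387
0.05 [ 0.4681 -0.2393  1.5076] 0.7394240822901066 35387
```

Call:
jog_arm(series=[[-0.011,-0.035,0,0,0,0.039],[-0.022,-0.07,0,0,0,0.078],[-0.033,-0.104,0,0,0,0.118],[-0.043,-0.139,0,0,0,0.157],[-0.054,-0.174,0,0,0,0.196],[-0.065,-0.209,0,0,0,0.235],[-0.076,-0.244,0,0,0,0.274],[-0.087,-0.278,0,0,0,0.313],[-0.098,-0.313,0,0,0,0.353],[-0.109,-0.348,0,0,0,0.392]])

```text
clock: 14.05
eef_pos: [0.5459, -0.1407, 0.089]
orientation: [-0.0, -0.537, 0.843, 0.0]
contact_force: [0.2, -0.6, 0.3]
finger_gap: 0.225
finger_force: 15.0
```

Call:
jog_arm(series=[[0,0,0,0,0,0],[0,0,0.02,0,0,0],[0,0,0.04,0,0,0],[0,0,0.06,0,0,0],[0,0,0.07,0,0,0],[0,0,0.08,0,0,0],[0,0,0.08,0,0,0],[0,0,0.08,0,0,0],[0,0,0.08,0,0,0],[0,0,0.08,0,0,0]])

```text
clock: 14.88
eef_pos: [0.5459, -0.1415, 0.0574]
orientation: [0.0, -0.54, 0.842, -0.0]
contact_force: [-0.3, 0.0, -0.9]
finger_gap: 0.221
finger_force: 15.0
```

```bash
python3 plan.py sent=-.109,-.348,0,0,0,.392 sent=0,0,.08,0,0,0 .5456,-.142,.0305,-2.0;  python3 - <<'E'
from look import *
import cv2
S=grab("side",3,"4");T=grab("top",3,"4");ims=[]
for c,r in((S,(310,140,410,240)),(T,(290,190,390,290))):
    im=cv2.resize(c["pixels"].astype(np.uint8)[r[1]:r[3],r[0]:r[2],::-1],None,fx=4,fy=4,interpolation=cv2.INTER_CUBIC)
    h=vis.prism(vis.rect(.02,.059),0,.016)
    q=cv2.convexHull(((vis.proj(c,vis.place([.5456,-.142,.032,-.43],h))-r[:2]+.5)*4-.5).astype(np.float32));cv2.polylines(im,[q.round().astype(np.int32)],True,(0,0,255),1)
    ims.append(im)
cv2.imwrite("pics/g4.png",np.hstack(ims))
E
```

```text
[0.0001, -0.0004, 0.0672] turn -0.0002 rows 0.6
t 14.88 meas [ 0.5459 -0.1415  0.0574] -2.0007 F [-0.3  0.  -0.9] gap mm 19.5 15.0 j6 -0.52
cmd [ 0.5455 -0.1419  0.0574 -2.0008]
```

View pics/g4.png

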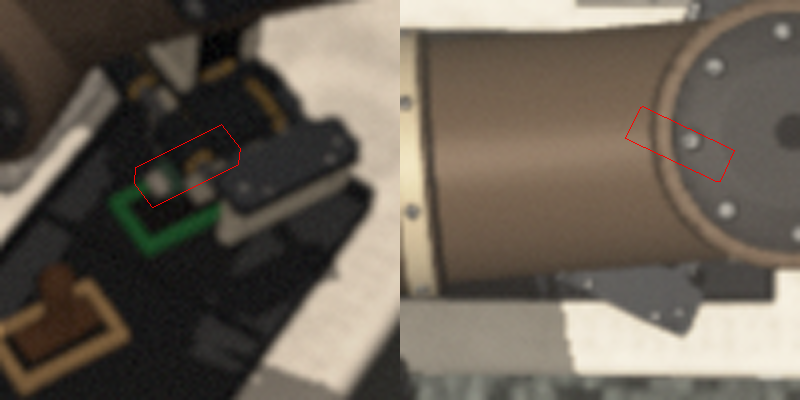

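Call:
jog_arm(series=[[0,0,0.012,0,0,0],[0,0,0.024,0,0,0],[0,0,0.036,0,0,0],[0,0,0.045,0,0,0],[0,0,0.053,0,0,0],[0,0,0.06,0,0,0],[0,0,0.064,0,0,0],[0,0,0.067,0,0,0],[0,0,0.067,0,0,0],[0,0,0.067,0,0,0]])

```text
clock: 16.02
eef_pos: [0.5454, -0.1415, 0.0311]
orientation: [-0.0, -0.54, 0.842, -0.0]
contact_force: [-3.9, 2.3, 10.9]
finger_gap: 0.223
finger_force: 15.0
```

```bash
python3 plan.py sent=0,0,.067,0,0,0
```

```text
t 16.02 meas [ 0.5454 -0.1415  0.0311] -2.0005 F [-3.9  2.3 10.9] gap mm 19.6 15.0 j6 -0.52
cmd [ 0.5455 -0.1419  0.0306 -2.0008]
```

Call:
jog_arm(series=[[0,0,0,0,0,0],[0,0,0,0,0,0],[0,0,0,0,0,0],[0,0,0,0,0,0],[0,0,-0.03,0,0,0],[0,0,-0.08,0,0,0],[0,0,-0.14,0,0,0],[0,0,-0.2,0,0,0],[0,0,-0.25,0,0,0],[0,0,-0.25,0,0,0]], fingers=0.45)

```text
clock: 16.85
eef_pos: [0.5478, -0.1416, 0.1342]
orientation: [0.002, -0.54, 0.842, -0.002]
contact_force: [1.1, -0.1, 0.0]
finger_gap: 0.45
finger_force: 0.0
```

```bash
python3 plan.py sent=0,0,-.25,0,0,0 .5717,.160,.11,-1.584
```

```text
[-0.7133, 0.2551, 0.0515] turn -0.1327 rows 7.3
t 16.85 meas [ 0.5478 -0.1416  0.1342] -2.0002 F [ 1.1 -0.1  0. ] gap mm 39.6 0.0 j6 -0.52
cmd [ 0.5455 -0.1419  0.1306 -2.0008]
```

Call:
jog_arm(series=[[-0.07,0.03,0,0,0,-0.02],[-0.16,0.06,0,0,0,-0.03],[-0.25,0.09,0,0,0,-0.05],[-0.34,0.12,0,0,0,-0.06],[-0.43,0.15,0,0,0,-0.08],[-0.52,0.19,0.01,0,0,-0.1],[-0.61,0.22,0.03,0,0,-0.12],[-0.68,0.245,0.045,0,0,-0.13],[-0.713,0.255,0.052,0,0,-0.133],[-0.713,0.255,0.052,0,0,-0.133]], fingers=0.6)

```text
clock: 17.68
eef_pos: [0.5715, 0.1629, 0.1079]
orientation: [-0.001, -0.704, 0.71, 0.0]
contact_force: [0.5, 0.1, -0.6]
finger_gap: 0.602
finger_force: 0.0
```

```bash
python3 plan.py sent=-.713,.255,.052,0,0,-.133 .5717,.160,.027,-1.584; python3 - <<'E'
from look import *
# check the two placed things: orange/green rests and contents, side and top
S=grab("side",4,"5");T=grab("top",4,"5")
m={"stamp":((300,195,346,242),(285,200,325,232)),"remover":((335,165,382,206),(335,205,382,245))}
import cv2
ims=[]
for k in m:
    for c,r in zip((S,T),m[k]): ims.append(cv2.copyMakeBorder(cv2.resize(c["pixels"].clip(0,255).astype(np.uint8)[r[1]:r[3],r[0]:r[2],::-1],None,fx=6,fy=6,interpolation=cv2.INTER_CUBIC),0,290-6*(r[3]-r[1]),0,290-6*(r[2]-r[0]),cv2.BORDER_CONSTANT))
cv2.imwrite("pics/g5.png",np.vstack([np.hstack(ims[:2]),np.hstack(ims[2:])]))
# numeric: fit the remover body in its rest from each view, z=.006
for L in(.046,.05):
    vis.MODELS["remover"]=[vis.prism(vis.rect(.02,L,L/2-.0295),0,.016)]
def dark(name,im): 
    r,g,b=[im[:,:,i] for i in range(3)];return (g-r>4)&(g-r<40)&(g>45)
E
```

```text
[-0.0003, -0.0001, 0.207] turn 0.0003 rows 2.0
t 17.68 meas [0.5715 0.1629 0.1079] -1.5799 F [ 0.5  0.1 -0.6] gap mm 53.0 0.0 j6 -0.62
cmd [ 0.5717  0.1599  0.1098 -1.5829]
```

Call:
jog_arm(series=[[0,0,0.03,0,0,0],[0,0,0.06,0,0,0],[0,0,0.09,0,0,0],[0,0,0.12,0,0,0],[0,0,0.15,0,0,0],[0,0,0.175,0,0,0],[0,0,0.195,0,0,0],[0,0,0.207,0,0,0],[0,0,0.207,0,0,0],[0,0,0.207,0,0,0]])

```text
clock: 18.92
eef_pos: [0.572, 0.1603, 0.0267]
orientation: [-0.0, -0.703, 0.711, -0.0]
contact_force: [-0.3, 0.2, -0.3]
finger_gap: 0.598
finger_force: 0.0
```

Call:
jog_arm(series=[[0,0,0,0,0,0],[0,0,0,0,0,0],[0,0,0,0,0,0],[0,0,0,0,0,0],[0,0,0,0,0,0],[0,0,0,0,0,0],[0,0,0,0,0,0],[0,0,0,0,0,0],[0,0,0,0,0,0],[0,0,0,0,0,0]], fingers=0, force=15)

```text
clock: 19.75
eef_pos: [0.572, 0.1605, 0.027]
orientation: [0.0, -0.703, 0.711, -0.0]
contact_force: [-1.9, 0.6, 5.7]
finger_gap: 0.338
finger_force: 14.9
```

```bash
python3 plan.py sent=0,0,.207,0,0,0 .4657,.1394,.087,-1.318
```

```text
[0.0544, 0.2643, -0.15] turn -0.0843 rows 3.0
t 19.75 meas [0.572  0.1605 0.027 ] -1.5827 F [-1.9  0.6  5.7] gap mm 29.8 14.9 j6 -0.61
cmd [ 0.5717  0.1599  0.027  -1.5829]
```

Call:
jog_arm(series=[[0,0,-0.05,0,0,0],[0,0,-0.1,0,0,0],[0,0,-0.15,0,0,0],[0.005,0.04,-0.15,0,0,-0.01],[0.015,0.08,-0.15,0,0,-0.025],[0.025,0.13,-0.15,0,0,-0.04],[0.035,0.18,-0.15,0,0,-0.055],[0.045,0.22,-0.15,0,0,-0.07],[0.05,0.25,-0.15,0,0,-0.08],[0.054,0.264,-0.15,0,0,-0.084]])

```text
clock: 20.58
eef_pos: [0.4643, 0.1394, 0.0864]
orientation: [0.0, 0.791, -0.612, -0.0]
contact_force: [-0.3, 1.1, -0.7]
finger_gap: 0.341
finger_force: 14.9
```

Call:
jog_arm(series=[[0,0,0.01,0,0,0],[0,0,0.03,0,0,0],[0,0,0.05,0,0,0],[0,0,0.07,0,0,0],[0,0,0.09,0,0,0],[0,0,0.105,0,0,0],[0,0,0.12,0,0,0],[0,0,0.13,0,0,0],[0,0,0.13,0,0,0],[0,0,0.13,0,0,0]])

```text
clock: 21.42
eef_pos: [0.466, 0.14, 0.0344]
orientation: [0.0, 0.79, -0.613, -0.0]
contact_force: [0.5, 0.4, 0.5]
finger_gap: 0.344
finger_force: 14.9
```

```bash
python3 plan.py sent=.054,.264,-.15,0,0,-.084 sent=0,0,.13,0,0,0  .4657,.1394,.0295,-1.318
```

```text
[0.0003, 0.0004, 0.0137] turn -0.0003 rows 0.1
t 21.42 meas [0.466  0.14   0.0344] -1.3191 F [0.5 0.4 0.5] gap mm 30.3 14.9 j6 -0.45
cmd [ 0.4658  0.1396  0.035  -1.3191]
```

Call:
jog_arm(series=[[0,0,0.003,0,0,0],[0,0,0.006,0,0,0],[0,0,0.009,0,0,0],[0,0,0.011,0,0,0],[0,0,0.013,0,0,0],[0,0,0.014,0,0,0],[0,0,0.014,0,0,0],[0,0,0.014,0,0,0],[0,0,0.014,0,0,0],[0,0,0.014,0,0,0]])

```text
clock: 22.25
eef_pos: [0.466, 0.1401, 0.0299]
orientation: [-0.0, 0.79, -0.613, 0.0]
contact_force: [-3.8, -1.7, 11.6]
finger_gap: 0.336
finger_force: 15.0
```

```bash
python3 plan.py sent=0,0,.014,0,0,0
```

```text
t 22.25 meas [0.466  0.1401 0.0299] -1.3188 F [-3.8 -1.7 11.6] gap mm 29.5 15.0 j6 -0.45
cmd [ 0.4658  0.1396  0.0294 -1.3191]
```

Call:
jog_arm(series=[[0,0,0,0,0,0],[0,0,0,0,0,0],[0,0,0,0,0,0],[0,0,0,0,0,0],[0,0,-0.03,0,0,0],[0,0,-0.07,0,0,0],[0,0,-0.12,0,0,0],[0,0,-0.16,0,0,0],[0,0,-0.18,0,0,0],[0,0,-0.18,0,0,0]], fingers=0.5)

```text
clock: 23.08
eef_pos: [0.4669, 0.1407, 0.1025]
orientation: [-0.002, 0.79, -0.613, 0.0]
contact_force: [0.3, 1.0, -0.1]
finger_gap: 0.502
finger_force: 0.0
```

```bash
python3 plan.py sent=0,0,-.18,0,0,0 .4812,.2498,.09,-1.76
```

```text
[-0.2573, -0.1059, 0.0285] turn 0.1404 rows 3.5
t 23.08 meas [0.4669 0.1407 0.1025] -1.3189 F [ 0.3  1.  -0.1] gap mm 44.2 0.0 j6 -0.45
cmd [ 0.4658  0.1396  0.1014 -1.3191]
```

Call:
jog_arm(series=[[-0.04,-0.015,0,0,0,0.02],[-0.08,-0.03,0.005,0,0,0.045],[-0.13,-0.05,0.01,0,0,0.07],[-0.17,-0.07,0.015,0,0,0.095],[-0.21,-0.085,0.02,0,0,0.12],[-0.24,-0.1,0.025,0,0,0.135],[-0.257,-0.106,0.028,0,0,0.14],[-0.257,-0.106,0.028,0,0,0.14],[-0.257,-0.106,0.028,0,0,0.14],[-0.257,-0.106,0.028,0,0,0.14]])

```text
clock: 23.92
eef_pos: [0.481, 0.2493, 0.0894]
orientation: [-0.001, -0.638, 0.77, -0.0]
contact_force: [0.1, -0.3, 0.4]
finger_gap: 0.498
finger_force: 0.0
```

Call:
jog_arm(series=[[0,0,0.02,0,0,0],[0,0,0.04,0,0,0],[0,0,0.06,0,0,0],[0,0,0.08,0,0,0],[0,0,0.095,0,0,0],[0,0,0.105,0,0,0],[0,0,0.112,0,0,0],[0,0,0.112,0,0,0],[0,0,0.112,0,0,0],[0,0,0.112,0,0,0]])

```text
clock: 24.75
eef_pos: [0.4816, 0.2504, 0.0453]
orientation: [0.0, -0.638, 0.77, 0.0]
contact_force: [0.1, 0.1, 0.9]
finger_gap: 0.498
finger_force: 0.0
```

Call:
jog_arm(series=[[0,0,0,0,0,0],[0,0,0,0,0,0],[0,0,0,0,0,0],[0,0,0,0,0,0],[0,0,0,0,0,0],[0,0,0,0,0,0],[0,0,0,0,0,0],[0,0,0,0,0,0],[0,0,0,0,0,0],[0,0,0,0,0,0]], fingers=0, force=25)

```text
clock: 25.58
eef_pos: [0.4815, 0.2502, 0.0451]
orientation: [0.0, -0.638, 0.77, -0.0]
contact_force: [-0.6, -0.3, 1.2]
finger_gap: 0.132
finger_force: 25.0
```

```bash
python3 plan.py sent=-.257,-.106,.028,0,0,.14 sent=0,0,.112,0,0,0 .4658,.1394,.105,-1.317;
```

```text
[0.2781, -0.0136, -0.149] turn -0.1407 rows 3.5
t 25.58 meas [0.4815 0.2502 0.0451] -1.7589 F [-0.6 -0.3  1.2] gap mm 11.6 25.0 j6 -1.03
cmd [ 0.4813  0.2497  0.0454 -1.7589]
```

Call:
jog_arm(series=[[0,0,-0.03,0,0,0],[0,0,-0.07,0,0,0],[0,0,-0.11,0,0,0],[0.04,-0.002,-0.14,0,0,-0.02],[0.09,-0.004,-0.15,0,0,-0.04],[0.14,-0.006,-0.15,0,0,-0.065],[0.19,-0.009,-0.15,0,0,-0.09],[0.23,-0.011,-0.15,0,0,-0.115],[0.26,-0.013,-0.15,0,0,-0.13],[0.278,-0.014,-0.15,0,0,-0.141]])

```text
clock: 26.42
eef_pos: [0.4655, 0.1384, 0.1049]
orientation: [0.0, 0.792, -0.611, -0.0]
contact_force: [0.2, 0.2, -0.3]
finger_gap: 0.138
finger_force: 25.0
```

Call:
jog_arm(series=[[0,0,0.02,0,0,0],[0,0,0.04,0,0,0],[0,0,0.06,0,0,0],[0,0,0.08,0,0,0],[0,0,0.09,0,0,0],[0,0,0.09,0,0,0],[0,0,0.09,0,0,0],[0,0,0.09,0,0,0],[0,0,0.09,0,0,0],[0,0,0.09,0,0,0]])

```text
clock: 27.25
eef_pos: [0.4663, 0.1401, 0.0693]
orientation: [-0.0, 0.791, -0.612, 0.0]
contact_force: [0.1, -0.4, -1.3]
finger_gap: 0.136
finger_force: 25.0
```

```bash
python3 plan.py sent=.278,-.014,-.15,0,0,-.141 sent=0,0,.09,0,0,0 .4658,.1394,.0454,-1.317; python3 - <<'E'
from look import *
import cv2
S=grab("side",4,"6");T=grab("top",4,"6");ims=[]
z=robot.state()["eef_pos"][2]-.0454;print("lid z",z)
for c,r in((S,(275,245,355,335)),(T,(200,220,280,300))):
    im=cv2.resize(c["pixels"].clip(0,255).astype(np.uint8)[r[1]:r[3],r[0]:r[2],::-1],None,fx=5,fy=5,interpolation=cv2.INTER_CUBIC)
    for p,h,col in(([.4658,.1394,z,.254],vis.MODELS["case_lid"][0],(0,0,255)),([.4658,.1394,0,.254],vis.prism(vis.rect(.068,.086),0,.003),(0,255,255))):
        q=cv2.convexHull(((vis.proj(c,vis.place(p,h))-r[:2]+.5)*5-.5).astype(np.float32));cv2.polylines(im,[q.round().astype(np.int32)],True,col,1)
    ims.append(im)
cv2.imwrite("pics/g6.png",np.hstack(ims))
E
```

```text
[-0.0001, 0.0004, 0.06] turn 0.0003 rows 0.6
t 27.25 meas [0.4663 0.1401 0.0693] -1.3159 F [ 0.1 -0.4 -1.3] gap mm 12.0 25.0 j6 -0.44
cmd [ 0.466   0.1394  0.0694 -1.3159]
lid z 0.023678043685664972Traceback (most recent call last):
  File "<stdin>", line 10, in <module>
    return _nx.concatenate(arrs, 1, dtype=dtype, casting=casting)
           ~~~~~~~~~~~~~~~^^^^^^^^^^^^^^^^^^^^^^^^^^^^^^^^^^^^^^^
ValueError: all the input array dimensions except for the concatenation axis must match exactly, but along dimension 0, the array at index 0 has size 450 and the array at index 1 has size 400
```

```bash
python3 - <<'E'
import vis,pickle,cv2,numpy as np
ims=[];z=.0240
for n,r in(("side",(275,245,355,325)),("top",(200,220,280,300))):
    c=pickle.load(open(n+"6.pkl","rb"))
    im=cv2.resize(c["pixels"].clip(0,255).astype(np.uint8)[r[1]:r[3],r[0]:r[2],::-1],None,fx=5,fy=5,interpolation=cv2.INTER_CUBIC)
    for p,h,col in(([.4658,.1394,z,.254],vis.MODELS["case_lid"][0],(0,0,255)),([.4658,.1394,0,.254],vis.prism(vis.rect(.068,.086),0,.003),(0,255,255))):
        q=cv2.convexHull(((vis.proj(c,vis.place(p,h))-r[:2]+.5)*5-.5).astype(np.float32));cv2.polylines(im,[q.round().astype(np.int32)],True,col,1)
    ims.append(im)
cv2.imwrite("pics/g6.png",np.hstack(ims))
E
```

```text
(no output)
```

View pics/g6.png

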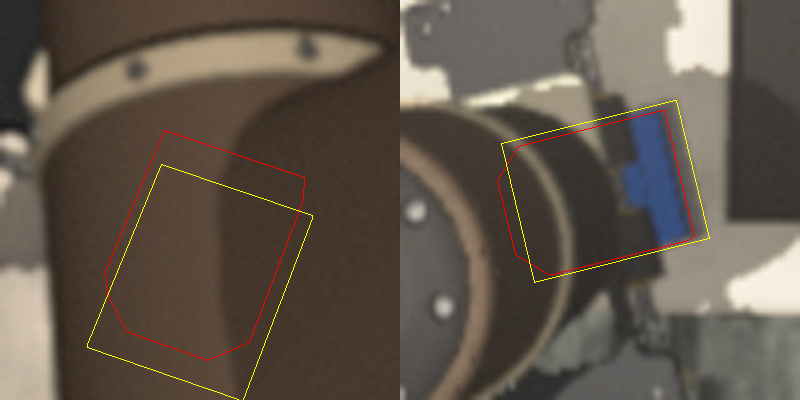

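```bash
python3 - <<'E'
import vis,pickle,cv2,numpy as np
from scipy.optimize import minimize
c=pickle.load(open("top6.pkl","rb"));K=vis.K;r=(322//1-0,0,0,0)
r=(246,236,262,274);x0,y0,x1,y1=r   # right strip of the held lid, x from col 246
im=cv2.resize(c["pixels"][y0:y1,x0:x1],None,fx=K,fy=K,interpolation=cv2.INTER_CUBIC)
b=im[:,:,2]-im[:,:,0];m=(b>30).astype(np.uint8)
n,l,st,_=cv2.connectedComponentsWithStats(m);m=(l==1+np.argmax(st[1:,4])).astype(np.uint8);print(st[1:,4].max(),b.max(),cv2.boundingRect(m))
# per row: rightmost blue pixel -> line -> world at z of the lid's lower right edge
for z,nm in((.024,"low edge"),(.047,"top edge")):
    W=[]
    for j in range(0,m.shape[0],4):
        k=np.flatnonzero(m[j])
        if len(k)>20: W.append(vis.onplane(c,((k[-1]+1)/K-.5+x0,(j+.5)/K-.5+y0),z))
    W=np.array(W)
    for nmb,(bx,by,ya) in(("mean",(.4658,.1394,.254)),("top",(.4667,.1408,.2556))):
        d=W[:,:2]-[bx,by];yy=-np.sin(ya)*d[:,0]+np.cos(ya)*d[:,1];xx=np.cos(ya)*d[:,0]+np.sin(ya)*d[:,1]
        k=(xx>-.024)&(xx<.024);pf=np.polyfit(xx[k],yy[k],1);print(nm,nmb,"y of end",pf.round(4),"x range",xx.min().round(4),xx.max().round(4),"n",k.sum())
E
```

```text
6655 72.87301208411608 (0, 39, 68, 157)
low edge mean y of end [ 0.0094 -0.0369] x range -0.0293 0.0281 n 30
low edge top y of end [ 0.0067 -0.038 ] x range -0.0306 0.0268 n 30
top edge mean y of end [ 0.0094 -0.0401] x range -0.0282 0.0279 n 30
top edge top y of end [ 0.0079 -0.0412] x range -0.0295 0.0266 n 31
```

Call:
jog_arm(series=[[0,-0.0015,0.005,0,0,0],[0,-0.0015,0.011,0,0,0],[0,-0.0015,0.017,0,0,0],[0,-0.0015,0.023,0,0,0],[0,-0.0015,0.029,0,0,0],[0,-0.0015,0.034,0,0,0],[0,-0.0015,0.039,0,0,0],[0,-0.0015,0.043,0,0,0],[0,-0.0015,0.043,0,0,0],[0,-0.0015,0.043,0,0,0]])

```text
clock: 28.48
eef_pos: [0.4667, 0.14, 0.0517]
orientation: [0.0, 0.791, -0.612, -0.0]
contact_force: [0.6, -0.5, -0.7]
finger_gap: 0.133
finger_force: 25.0
```

```bash
python3 plan.py sent=0,-.0015,.043,0,0,0; python3 -c "
from cell import robot
print(robot.state()['ft_torque'])"
```

```text
t 28.48 meas [0.4667 0.14   0.0517] -1.316 F [ 0.6 -0.5 -0.7] gap mm 11.7 25.0 j6 -0.44
cmd [ 0.4666  0.1395  0.0522 -1.3159]
[ 0.05672364 -0.01046552  0.00218119]
```

Call:
jog_arm(series=[[0,0,0.002,0,0,0],[0,0,0.004,0,0,0],[0,0,0.006,0,0,0],[0,0,0.008,0,0,0],[0,0,0.01,0,0,0],[0,0,0.011,0,0,0],[0,0,0.011,0,0,0],[0,0,0.011,0,0,0],[0,0,0.011,0,0,0],[0,0,0.011,0,0,0]])

```text
clock: 29.32
eef_pos: [0.4668, 0.14, 0.048]
orientation: [-0.0, 0.791, -0.611, 0.0]
contact_force: [-2.9, 0.5, 8.4]
finger_gap: 0.13
finger_force: 25.0
```

```bash
python3 plan.py sent=0,0,.011,0,0,0
```

```text
t 29.32 meas [0.4668 0.14   0.048 ] -1.3157 F [-2.9  0.5  8.4] gap mm 11.5 25.0 j6 -0.44
cmd [ 0.4666  0.1395  0.0478 -1.3159]
```

Call:
jog_arm(series=[[0,0,0,0,0,0],[0,0,0,0,0,0],[0,0,0,0,0,0],[0,0,0,0,0,0],[0,0,-0.03,0,0,0],[0,0,-0.07,0,0,0],[0,0,-0.13,0,0,0],[0,0,-0.2,0,0,0],[0,0,-0.27,0,0,0],[0,0,-0.35,0,0,0]], fingers=0.45)

```text
clock: 30.15
eef_pos: [0.4661, 0.1396, 0.188]
orientation: [0.001, 0.791, -0.612, -0.0]
contact_force: [1.0, 0.3, -1.0]
finger_gap: 0.45
finger_force: 0.0
```

```bash
python3 plan.py sent=0,0,-.35,0,0,0 .30,.55,.25,-.5
```

```text
[-1.098, 0.1442, -0.1555] turn -0.2597 rows 10.7
t 30.15 meas [0.4661 0.1396 0.188 ] -1.3161 F [ 1.   0.3 -1. ] gap mm 39.6 0.0 j6 -0.44
cmd [ 0.4666  0.1395  0.1878 -1.3159]
```

Call:
jog_arm(series=[[-0.1,0.013,-0.015,0,0,-0.02],[-0.2,0.026,-0.03,0,0,-0.05],[-0.3,0.04,-0.045,0,0,-0.07],[-0.4,0.053,-0.06,0,0,-0.1],[-0.5,0.066,-0.075,0,0,-0.12],[-0.6,0.08,-0.09,0,0,-0.14],[-0.7,0.092,-0.1,0,0,-0.16],[-0.8,0.105,-0.11,0,0,-0.19],[-0.9,0.118,-0.13,0,0,-0.21],[-1,0.13,-0.14,0,0,-0.24]])

```text
clock: 30.98
eef_pos: [0.3144, 0.5158, 0.2441]
orientation: [-0.0, 0.961, -0.276, 0.0]
contact_force: [1.0, 0.4, 1.7]
finger_gap: 0.452
finger_force: 0.0
```

```bash
python3 - <<'E'
from look import *
from vis import fit,mask,onplane,place,proj
import cv2
S=grab("side",5,"7");T=grab("top",5,"7");S0=pickle.load(open("side0.pkl","rb"));T0=pickle.load(open("top0.pkl","rb"))
# lid on base: fit z free and per view
for c,r,n in((S,(282,262,342,326),"s"),(T,(214,234,264,280),"t")):
    q,e=fit("case_lid",(c,),(r,),[.4658,.1394,.003,.254],.003);print("lid",n,q.round(4),e.round(3))
q,e=fit("case_lid",(S,T),((282,262,342,326),(214,234,264,280)),[.4658,.1394,.003,.254]);print("lid free z",q.round(4),e.round(3))
# things in the rests: what changed inside the pocket region, back-projected
for nm,(c,c0,r) in {"stamp t":(T,T0,(288,204,328,230)),"rem t":(T,T0,(335,207,382,245)),"stamp s":(S,S0,(295,195,346,242)),"rem s":(S,S0,(332,165,382,206))}.items():
    d=cv2.resize(np.abs(c["pixels"]-c0["pixels"]).sum(2)[r[1]:r[3],r[0]:r[2]],None,fx=6,fy=6,interpolation=cv2.INTER_CUBIC)
    m=(d>d.max()*.3).astype(np.uint8);n,l,st,_=cv2.connectedComponentsWithStats(m);m=(l==1+np.argmax(st[1:,4])).astype(np.uint8)
    rr=cv2.minAreaRect(cv2.findNonZero(m));B=(cv2.boxPoints(rr)+.5)/6-.5+r[:2];z=.018 if "rem" in nm else .018
    W=np.array([onplane(c,b,z) for b in B])[:,:2];a,b=W[1]-W[0],W[2]-W[1];L=max((a,b),key=np.linalg.norm);y=np.arctan2(-L[0],L[1])
    print(nm,d.max().round(),"centre",W.mean(0).round(4),"sides",np.linalg.norm(a).round(4),np.linalg.norm(b).round(4),"yaw",((y+1.57)%3.1416-1.57).round(3))
# loose bystanders unchanged?
for nm,c,c0,r in(("mug s",S,S0,(258,155,302,215)),("mug t",T,T0,(290,155,328,188)),("glue s",S,S0,(195,245,220,280)),("glue t",T,T0,(198,158,218,168))):
    print(nm,np.abs(c["pixels"]-c0["pixels"])[r[1]:r[3],r[0]:r[2]].mean().round(1))
E
python3 plan.py
```

```text
lid s [0.4655 0.1377 0.2917] 0.085
lid t [0.4675 0.1403 0.2449] 0.061
lid free z [ 4.671e-01  1.396e-01 -2.000e-04  2.534e-01] 0.154
stamp t 146.0 centre [ 0.5598 -0.0131] sides 0.0208 0.0316 yaw -0.384
rem t 500.0 centre [ 0.5544 -0.1211] sides 0.0143 0.0121 yaw 1.197
stamp s 318.0 centre [ 0.5589 -0.0081] sides 0.0161 0.0162 yaw 1.126
rem s 433.0 centre [ 0.5482 -0.132 ] sides 0.0378 0.0178 yaw -0.25
mug s 1.2
mug t 0.6
glue s 1.2
glue t 0.8
t 31.48 meas [0.3161 0.5131 0.2437] -0.5633 F [ 0.6 -0.7  0.3] gap mm 39.6 0.0 j6 -0.34
cmd [ 0.4666  0.1395  0.1878 -1.3159]
```

```bash
python3 - <<'E'
from vis import *
import cv2
C={n:(pickle.load(open(n+"7.pkl","rb")),pickle.load(open(n+"0.pkl","rb"))) for n in("side","top")}
rests={"stamp":{"top":(.5579,-.0195),"side":(.5548,-.0232),"yaw":-.42},"rem":{"top":(.5464,-.1410),"side":(.5447,-.1432),"yaw":-.43}}
R={("stamp","top"):(285,200,330,234),("rem","top"):(335,205,382,247),("stamp","side"):(295,190,350,244),("rem","side"):(330,160,384,208)}
for (k,n),r in R.items():
    c,c0=C[n];d=cv2.resize(np.abs(c["pixels"]-c0["pixels"]).sum(2)[r[1]:r[3],r[0]:r[2]],None,fx=6,fy=6,interpolation=cv2.INTER_CUBIC)
    thr=dict(stamp=30,rem=60)[k] if n=="top" else 25
    m=(d>thr).astype(np.uint8);nn,l,st,_=cv2.connectedComponentsWithStats(m);m=(l==1+np.argmax(st[1:,4]));yx=np.argwhere(m)[::7]
    a=rests[k]["yaw"];W=np.array([onplane(c,((u+.5)/6-.5+r[0],(v+.5)/6-.5+r[1]),.014 if k=="stamp" else .018)[:2] for v,u in yx])-rests[k][n]
    X=np.cos(a)*W[:,0]+np.sin(a)*W[:,1];Y=-np.sin(a)*W[:,0]+np.cos(a)*W[:,1]
    print(k,n,"noise",np.median(d).round(),"area",m.sum(),"x",np.percentile(X,[1,50,99]).round(4),"y",np.percentile(Y,[1,50,99]).round(4),"slope",np.polyfit(Y,X,1)[0].round(3))
E
```

```text
stamp top noise 3.0 area 6167 x [-0.0112 -0.0008  0.0101] y [-0.026  -0.0005  0.0226] slope -0.028
rem top noise 3.0 area 7103 x [-0.0107 -0.0012  0.0082] y [-0.0309 -0.0025  0.027 ] slope 0.011
stamp side noise 4.0 area 9484 x [-0.0108  0.0051  0.0361] y [-0.0254 -0.0071  0.0241] slope -0.448
rem side noise 4.0 area 7706 x [-0.0143 -0.0029  0.0099] y [-0.0298  0.0007  0.0313] slope -0.018
```

```bash
python3 -c "
from cell import robot
print(robot.job_done())"
```

```text
the job is handed in; nothing more can be done
None
```

The job is handed in at about 32 s. By camera and force checks, the stamp and remover sit in their rests, the staple box is in the base with the lid fully down on it, the mug and glue are unmoved, and the gripper is clear.

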